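# Snug up the loose swivel bolt of a monitor stand with an adjustable wrench

## Robot

A 6-joint arm with a two-finger parallel gripper is mounted at the origin on a cart in front of the work surface, level with it; the furniture and walls round the work are solid. World frame = base frame: x ahead of the robot, y to its left, z up, the work surface at z = 0. Lengths are in mm, angles in degrees, forces in N, time in s.
With the tool pointing down it reaches from about 325 to 850 mm from the base axis. Payload 4.4 kg.
Tool frame: the origin (TCP) lies at the very end of the fingers, on their centre line; the grasp point (between the pads) lies 19 mm behind it (arm.grip_point_offset is the distance from the TCP to the grasp point, in mm); x points along the fingers, z is the direction in which the jaws open and shut, and the axes are right-handed (so a half turn about x gives the same grasp; the last joint's range is limited). The gripper opens to 94 mm and grips with 3 to 60 N. Pads are 16 mm wide; open, the fingers measure 119 mm over their backs; the gripper's body (75 mm by 177 mm) begins 78 mm behind the grasp point.
Start: joints at [67.981, 11.837, 88.321, -0, 79.842, -8.623], TCP at [133.223, 559.356, 205.447] pointing down, gripper open.
Joint ranges: [-156.59, 156.59], [-49.26, 127.26], [12.9, 141.05], [-63.56, 243.56], [4.71, 150.69], [-161.64, 161.64]. Speed limits (degrees/s): [159.86, 159.86, 180, 180, 180, 180].

## Interface

Orientations are given as [roll, pitch, yaw] about the fixed x, y, z axes, in that order (R = Rz(yaw) Ry(pitch) Rx(roll)).
In Python, from workcell import monitor, optics, workorder, arm gives the robot as it stands. The module is installed in compiled form; this text tells all that it offers.
- The arm moves only by the tool arm_command, never from a script. Its argument "commands" is a list of rows, each a list of 3 entries, a list of its own where there are three numbers: the shift along the tool's x, y, z in cm, then the turn, a rotation vector about the tool's x, y, z in degrees, then the closure, from 0 (fully open) to 1 (shut). In form: [[[x, y, z], [wx, wy, wz], claw], ...]. A call has 1 to 8 rows; each row is the pose to reach, as a shift and turn from the pose commanded when the call began, along the tool's axes at that moment; what a row does not reach only later rows make up. A row lasts 1/10 s, in which the tool goes at most 50 mm and 8.59 degrees, less where a joint would pass 70% of its speed; a pose out of reach is approached as far as the arm can. A call with a gripper value outside its range is refused whole. The fingers move at their own pace and stop on an object; "newtons" is the grip in N (left out, the last holds). Time passes only in rows, so rows that repeat a pose let the fingers close. It gives the time, the measured TCP pose, the force and the opening at its end, in the units of the state.
- monitor.read_state(): the state, without advancing time (a new reading comes with each control period).
- optics.read_camera(name): name is "side" or "top" or "wrist"; returns (picture, depth): 400x640x3 uint8, blue, green, red; 400x640 float32, mm along the optical axis (not along the pixel's ray), 0 where there is no reading.
- optics.calibration(name): a dict with "fx", "fy", "cx", "cy" (pixels), "xyz" and "orientation" of the camera in the world. Camera axes: x right, y down, z forward; pixel columns grow to the right and rows downward; lengths in mm; the calibration is good to about 2 mm. The wrist camera is an equidistant fisheye: a pixel r from the principal point sees the ray r / f radians off the axis. A picture is of the moment at which its call begins: read the wrist's pose just before it. calibration takes no time and is no camera call; for the wrist camera it gives the pose at the moment of the call.
- workorder.finish_job(): hands the job in, once; it reports no verdict.
The state is a dict: "time": time; "qpos": joint angles; "qvel": joint speeds; "effort": joint torques, N m; "position": TCP position; "orientation": TCP orientation; "wrist_force": force on the tool from outside, world axes, zero at the start; "torque": the same for the moment, N m; "grip_width": opening from 0.0 (shut) to 1.0 (fully open).
Only numpy, scipy, OpenCV 4.12 (cv2) and the standard library are available. Lean on these libraries where they do the work, as an engineer would, in place of code of your own. Each camera call takes 0.05 s, during which the arm holds its last target.

## Task

The swivel bolt in the round foot of this monitor stand is loose. Lay the open jaws of the adjustable wrench over its six-sided head and let it lie flat on the foot, roll the wrench's worm with a light fingertip until the jaws just fit the head, then swing the handle clockwise until the bolt seats and is snug at about 0.9 newton metres; do not overtighten it. Let go, leave the wrench lying on the bolt, and do not push the other things on the counter about.

Things in the scene. Friction and masses are not known exactly. Their poses are not given: they have to be found in the camera images.
- wrench: Steel adjustable wrench, 220 long, 0.4 to 0.5 kg, lies flat. Origin: underside, on the axis of a 27 mm bolt head that touches the fixed jaw. +x out of the mouth, +z up. Head 15 thick. Fixed jaw face y = -13.5 (x -18 to 16), moving jaw at +y, throat x = -18. Handle 11 thick (z = 2 to 13), 21 to 24 wide, runs from the head at 165 degrees from +x towards +y, ends 204 from the origin; balance about 47 from it.
- jaw (a joint): Closing travel of the wrench's moving jaw in m: gap between the jaws = 34 mm minus this; it starts at about 32 mm, 7 mm of travel fits the 27 mm head. Only the worm moves it (0.7 mm per rad); it holds itself against pushes up to 60 N.
- worm: Knurled steel worm of the wrench, 17 diameter, 17.6 long, axis along the wrench's y; origin at its centre, wrench (-36.5, 9.5, 9.5): its top stands 3 above the head. A fingertip pressed on top with 8 to 15 N and dragged along the wrench's +x (to the mouth) rolls it and closes the jaws; dragged back it opens them. Rolling takes about 6 N of drag; knurl friction about 1.2. Over 30 N harms its pin.
- handle_near (a point): Point on the handle's centre line, 85 from the wrench's origin, mid thickness (z = 7.5); axes as the wrench's. Handle 21 wide here.
- handle_far (a point): Point on the handle's centre line, 150 from the wrench's origin, mid thickness (z = 7.5); axes as the wrench's. Handle 22 wide here.
- bolt_top (a point): Centre of the top of the six-sided bolt head: 27 across flats, 31.2 across corners, 14 high, standing on the foot's flat top. z is the bolt's axis; +x points to a corner, so do all 60 degree steps from it; flats face 30 degrees from +x and every 60 on. Clockwise from above tightens: it runs freely (0.1 N m) for 0.35 to 0.75 rad, differently each time, then seats and gets stiff.
- bolt_head (a joint): How hard the bolt is drawn up, as its elastic twist in rad. 0 until it has seated; then turning torque = 0.3 N m + 6 N m per rad of this. 0.1 is 0.9 N m; 0.17 is 1.3 N m and too much. On top comes the drag of the wrench on the foot, 0.1 to 0.3 N m. When let go it springs back to at most 0.05 and stays there.
- stand: Foot of the monitor stand, fixed: dark round disc, 200 across, origin at the centre of its underside, top 9 above; the bolt is in its centre. A short aluminium socket for the stand's column, 29 across, 56 high above the disc (black clamp collar 35 across with a knob to +y, flange 46 across), stands 73 from the centre along its +x, at the back.
- stapler: black and grey long heavy-duty stapler, 274 x 60 x 79, standing at the front right edge; a bystander, origin at the centre of its underside.
- dispenser: dark desk tape dispenser, 167 x 36 x 78, behind the work; a bystander, origin at the centre of its underside.
- tape_roll: flat roll of cream tape, 104 across, 25 high, at the front right; a bystander, origin at the centre of its underside.
- stamp: brown wooden rubber stamp, 58 x 28 x 73, upright, to the right of the stand; a bystander, origin at the centre of its underside.
- ink_pad: closed dark blue ink pad tin, 98 x 66 x 16, to the right of the stand; a bystander, origin at the centre of its underside.
- clip_box: small white box of paper clips, 75 x 53 x 21, behind the stand; a bystander, origin at the centre of its underside.
- marker: capped marker, light grey with a dark cap, 125 x 16 x 18, behind the stand to the right; a bystander, origin at the centre of its underside.
- staples: cream box of staples, 74 x 41 x 27, at the front left; a bystander, origin at the centre of its underside.
- clip_a: black binder clip, 51 x 41 x 21, at the front right; a bystander, origin at the centre of its underside.
- clip_b: smaller black binder clip, 40 x 32 x 16, at the front right; a bystander, origin at the centre of its underside.

How it is judged (in metres and radians):
On the way, in this order (a step that is already met when the one before it is completed fails the run):
1. the wrench lies flat on the foot with its open jaws round the bolt head (x of bolt_top in the frame of wrench between -0.006 and 0.006 m and y of bolt_top in the frame of wrench between -0.004 and 0.01 m and z of bolt_top in the frame of wrench between 0.01 and 0.017 m and angle between wrench's own z axis and vertical below 0.09 rad), for 0.2 s.
2. the jaws fit the head: they are less than 28.3 mm apart, round it (all of step 1 and value of joint jaw above 0.0057 m), for 0.2 s.
3. the bolt is drawn up to about 0.5 N m or more (all of step 2 and value of joint bolt_head above 0.03 rad), for 0.2 s.
At the end, for the whole second after the job is handed in: The bolt stays drawn up (its twist above 0.025 rad), the wrench lies flat and at rest round its head (head within 6 mm of the jaws' middle, tilt under 5 degrees), jaws less than 28.3 mm apart (all of step 2 and value of joint bolt_head above 0.025 rad and linear speed of wrench below 0.02 m/s); the robot touches nothing.
It fails at once if the bolt is overtightened (more than 1.3 N m) (value of joint bolt_head above 0.17 rad).
It fails at once if a finger presses on the worm with more than 30 N (contact force between the fingers and worm above 30 N).
It fails at once if one of the other things on the counter is pushed by more than 2 cm (distance of any of stapler, dispenser, tape_roll, stamp, ink_pad, clip_box, marker, staples, clip_a, clip_b from where it was at the start of the episode above 0.02 m).
It also fails if it takes over 72 s, if anything falls off the work surface, if the arm or the gripper's body presses on something with over 40 N, if the wrist force passes 120 N, or if a joint passes its speed limit or range.

## Working session

There is one attempt and no reset: what is moved stays moved. The work goes in short steps, Python scripts to look and compute and a tool call to move; the robot and the scene stay as the last step left them, time stands still between calls to the robot, and variables do not carry over. Pictures are saved under pics/ and viewed, and the job is handed in when it is done.

Besides the shell and the picture viewer there is one more tool, called after "Emit:" as name([rows], argument=value, ...), one row to a line, values as JSON. arm_command: Moves the arm, as the interface text tells. Its arguments: {"type":"object","properties":{"commands":{"type":"array","items":{"type":"array"}},"newtons":{"type":"number"}},"required":["commands"]}

```bash
mkdir -p pics; ls; cat > h.py <<'E'
import numpy as np, cv2
from scipy.spatial.transform import Rotation as R
from workcell import monitor, optics, workorder, arm
def grab(n,tag):
    c=optics.calibration(n); p,d=optics.read_camera(n)
    cv2.imwrite(f'pics/{tag}.png',p); np.savez(f'pics/{tag}.npz',p=p,d=d,**{k:np.array(v) for k,v in c.items()}); return p,d,c
def rot(c): return R.from_euler('xyz',c['orientation'],degrees=True).as_matrix()
def ray(c,u,v,fish=False):
    x=(u-c['cx'])/c['fx'];y=(v-c['cy'])/c['fy']
    if fish:
        r=np.hypot(x,y); s=np.sin(r)/r if r>1e-9 else 1
        d=np.array([x*s,y*s,np.cos(r)])
    else: d=np.array([x,y,1.])
    return rot(c)@d
def onplane(c,u,v,z,fish=False):
    d=ray(c,u,v,fish); o=np.array(c['xyz'],float)
    return o+d*(z-o[2])/d[2]
def load(tag):
    z=np.load(f'pics/{tag}.npz'); return z['p'],z['d'],{k:z[k] for k in('fx','fy','cx','cy','xyz','orientation')}
E
python3 - <<'E'
from h import *
print(monitor.read_state(), arm.grip_point_offset)
for n in('side','top','wrist'):
    p,d,c=grab(n,n+'0'); print(n,c)
E
```

```text
pics
{'time': 0.0, 'qpos': array([ 6.79814630e+01,  1.18843805e+01,  8.84016824e+01,  1.01110260e-03,
        7.98435716e+01, -8.61995811e+00]), 'qvel': array([ 0.14847764, -0.10048993, -0.03099356,  0.0655172 ,  0.05046691,
       -0.1119332 ]), 'effort': array([-4.84871380e-04, -3.70895004e+01, -2.81410593e+01,  6.95807207e-02,
        3.65311035e-02, -1.77720699e-04]), 'position': array([132.91465458, 558.60892685, 204.31533622]), 'orientation': array([ 170.94034564,   89.87036172, -112.45841271]), 'wrist_force': array([ 0.75650776, -0.36496994, -0.1958729 ]), 'torque': array([-0.01681935,  0.04749632,  0.03103214]), 'grip_width': 0.9971854284783919} 18.8
side {'fx': 362.13980936425213, 'fy': 362.13980936425213, 'cx': 320.27365318757415, 'cy': 199.60947843413243, 'xyz': array([  348.75582382, -1536.4562519 ,   770.45915664]), 'orientation': array([-115.9300922 ,   -0.28908091,   -8.6858472 ])}
top {'fx': 494.53533423407987, 'fy': 494.53533423407987, 'cx': 314.6851551106762, 'cy': 196.76132323561936, 'xyz': array([-116.83459971, -179.60092685, 1706.50282942]), 'orientation': array([-156.29190222,    0.55881761,  -82.64586353])}
wrist {'fx': 309.70691628693146, 'fy': 309.70691628693146, 'cx': 318.30962363236574, 'cy': 197.4135388059393, 'xyz': array([ 65.13693596, 575.43847663, 385.38410666]), 'orientation': array([1.65967357e+02, 1.03404329e-01, 7.66092514e+01])}
```

View pics/top0.png

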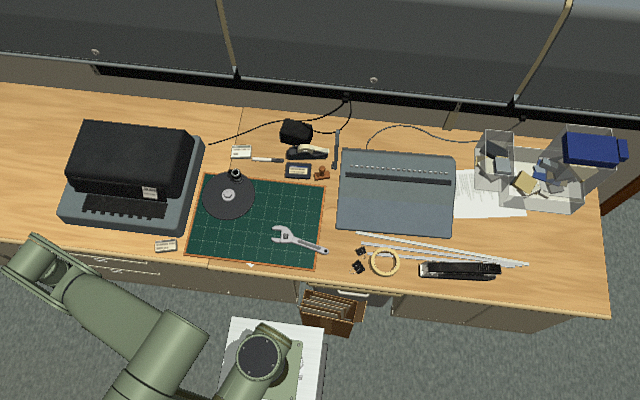

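View pics/side0.png

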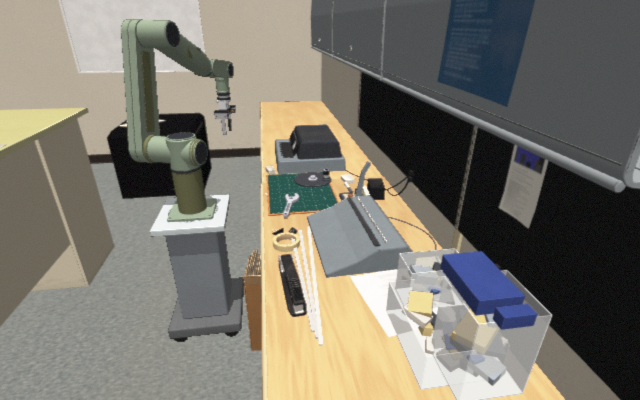

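View pics/wrist0.png

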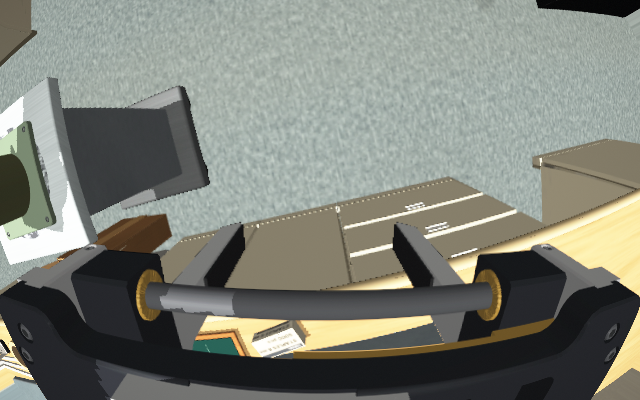

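```bash
python3 - <<'E'
from h import *
p,d,c=load('top0')
for n,u,v,z in [('bolt',228,195,23),('wr jaw',275,232,10),('wr end',325,252,10),('post',236,174,65),('staples',165,245,27),('clipa',360,268,15),('roll',384,262,25),('stamp',322,172,70),('matL',185,255,0),('matR',322,268,0)]:
    P=onplane(c,u,v,z); print(n,P.round(0), np.hypot(P[0],P[1]).round())
im=cv2.resize(p[140:300,140:420],None,fx=2.85,fy=2.85,interpolation=cv2.INTER_CUBIC); cv2.imwrite('pics/topz.png',im)
s=monitor.read_state(); cw=optics.calibration('wrist')
Rt=R.from_euler('xyz',s['orientation'],degrees=True).as_matrix()
print('cam in tool',Rt.T@(cw['xyz']-s['position'])); print('axes',Rt.round(2)); print('camaxes in tool',(Rt.T@rot(cw)).round(3))
E
```

```text
bolt [581. 253.  23.] 634.0
wr jaw [463.  57.  10.] 467.0
wr end [ 411. -132.   10.] 432.0
post [651. 230.  65.] 691.0
staples [360. 437.  27.] 566.0
clipa [ 367. -261.   15.] 450.0
roll [ 396. -342.   25.] 523.0
stamp [696. -86.  70.] 702.0
matL [340. 366.   0.] 500.0
matR [ 354. -128.    0.] 377.0
cam in tool [-180.96022385   69.92265976    0.22687304]
axes [[-0.   -0.97  0.23]
 [-0.    0.23  0.97]
 [-1.    0.   -0.  ]]
camaxes in tool [[-0.    -0.243  0.97 ]
 [ 0.    -0.97  -0.243]
 [ 1.     0.     0.   ]]
```

View pics/topz.png

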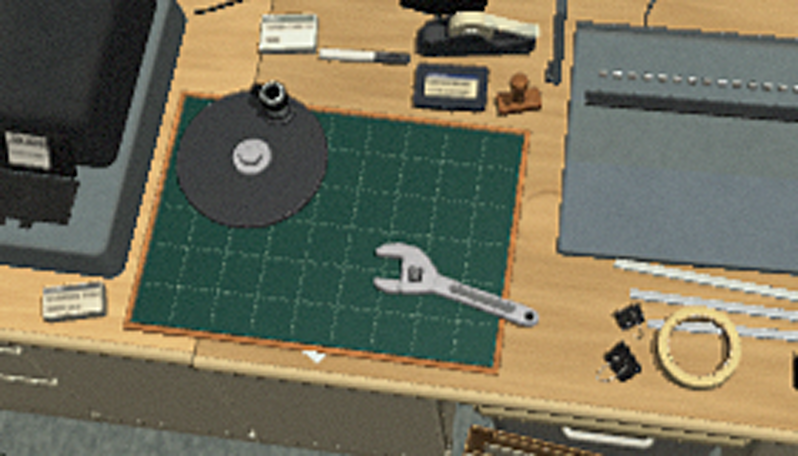

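```bash
cat >> h.py <<'E'
def delta(target, zang, cmd=None):
    """tool-frame shift (cm) and turn about x (deg) from measured pose to target with tool z at zang, pointing down"""
    s=monitor.read_state(); Rt=R.from_euler('xyz',s['orientation'],degrees=True).as_matrix()
    sh=Rt.T@(np.array(target,float)-s['position'])/10
    a=np.radians(zang); z=np.array([np.cos(a),np.sin(a),0]); x=np.array([0,0,-1.]); y=np.cross(z,x)
    T=np.stack([x,y,z],1); rv=R.from_matrix(Rt.T@T).as_rotvec(degrees=True)
    print('t',round(s['time'],2),'pos',s['position'].round(1),'z',np.degrees(np.arctan2(Rt[1,2],Rt[0,2])).round(1),'shift cm',sh.round(2),'turn',rv.round(1),'F',s['wrist_force'].round(1),'q',s['qpos'].round(0),'gw',round(s['grip_width'],3))
E
python3 -c "
from h import *
delta((470,0,205),-15)"
```

```text
t 0.15 pos [133.  558.8 204.5] z 76.6 shift cm [ 2.000e-02 -4.573e+01 -4.655e+01] turn [91.6 -0.1  0.1] F [-0.4  0.6 -0.6] q [68. 12. 88. -0. 80. -9.] gw 0.999
```

Emit:
arm_command([
  [[0,-45.7,-46.6],[91.6,0,0],0],
  [[0,-45.7,-46.6],[91.6,0,0],0],
  [[0,-45.7,-46.6],[91.6,0,0],0],
  [[0,-45.7,-46.6],[91.6,0,0],0],
  [[0,-45.7,-46.6],[91.6,0,0],0],
  [[0,-45.7,-46.6],[91.6,0,0],0],
  [[0,-45.7,-46.6],[91.6,0,0],0],
  [[0,-45.7,-46.6],[91.6,0,0],0],
])

```text
time: 0.95
position: [339.9, 214.8, 205.4]
orientation: [16.3, 90.0, 23.8]
wrist_force: [0.5, 1.1, -0.3]
grip_width: 0.998
```

```bash
python3 -c "
from h import *
delta((470,0,205),-15)"
```

```text
t 0.95 pos [339.9 214.8 205.4] z 7.5 shift cm [  0.05 -23.    10.09] turn [22.5  0.  -0. ] F [ 0.5  1.1 -0.3] q [ 20. -10. 111.   0.  80.  12.] gw 0.998
```

Emit:
arm_command([
  [[0,-23,10.1],[22.5,0,0],0],
  [[0,-23,10.1],[22.5,0,0],0],
  [[0,-23,10.1],[22.5,0,0],0],
  [[0,-23,10.1],[22.5,0,0],0],
  [[0,-23,10.1],[22.5,0,0],0],
  [[0,-23,10.1],[22.5,0,0],0],
  [[0,-23,10.1],[22.5,0,0],0],
])

```text
time: 1.65
position: [470.8, 1.7, 204.9]
orientation: [169.6, 89.9, 154.8]
wrist_force: [-0.2, 0.7, -0.5]
grip_width: 1.006
```

```bash
python3 -c "
from h import *
p,d,c=grab('wrist','w1')
delta((470,0,205),-15);print(c)"
```

```text
t 1.7 pos [470.3   2.8 204.9] z -14.7 shift cm [-0.01 -0.28  0.04] turn [ 0.3 -0.1 -0. ] F [-0.3  0.6  0. ] q [-10.  -1. 102.   0.  79.   4.] gw 1.002
{'fx': 309.70691628693146, 'fy': 309.70691628693146, 'cx': 318.30962363236574, 'cy': 197.4135388059393, 'xyz': array([489.23951931,  69.55333986, 385.87245317]), 'orientation': array([ 1.65998370e+02,  7.50939846e-02, -1.48074792e+01])}
```

View pics/w1.png

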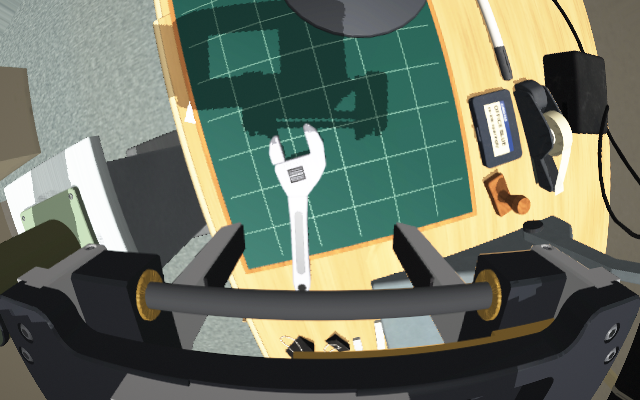

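```bash
cat >> h.py <<'E'
def birdseye(tag,x0,x1,y0,y1,z,s=3,out=None,fish=True):
    """picture: right = +x world?? no: right=-y, up=+x ; px = (y1-y)*s, py=(x1-x)*s"""
    p,d,c=load(tag)
    W=int((y1-y0)*s);H=int((x1-x0)*s)
    yy=y1-(np.arange(W)+.5)/s; xx=x1-(np.arange(H)+.5)/s
    X,Y=np.meshgrid(xx,yy,indexing='ij')
    P=np.stack([X,Y,np.full_like(X,z)],-1)-c['xyz']
    q=P@rot(c)
    if fish:
        rr=np.hypot(q[...,0],q[...,1]); th=np.arctan2(rr,q[...,2]); k=th/np.maximum(rr,1e-9)
        u=c['cx']+c['fx']*q[...,0]*k; v=c['cy']+c['fy']*q[...,1]*k
    else:
        u=c['cx']+c['fx']*q[...,0]/q[...,2]; v=c['cy']+c['fy']*q[...,1]/q[...,2]
    im=cv2.remap(p,u.astype(np.float32),v.astype(np.float32),cv2.INTER_CUBIC)
    if out: cv2.imwrite(f'pics/{out}.png',im)
    return im
def pts3(tag,fish=True):
    p,d,c=load(tag); v,u=np.mgrid[0:400,0:640]
    x=(u-c['cx'])/c['fx'];y=(v-c['cy'])/c['fy']
    if fish:
        r=np.maximum(np.hypot(x,y),1e-9); t=np.tan(np.minimum(r,1.5))/r; x=x*t;y=y*t
    P=np.stack([x*d,y*d,d],-1)@rot(c).T+c['xyz']; P[d==0]=np.nan; return p,P
E
python3 - <<'E'
from h import *
p,P=pts3('w1')
for u,v in [(350,200),(230,180),(380,180),(285,160),(296,174),(300,220),(302,260),(320,160),(350,20),(450,240)]: print(u,v,p[v,u],P[v,u].round(1))
birdseye('w1',360,520,-160,100,13,3,'be1')
E
```

```text
350 200 [106 118  58] [502.5 -34.2  10.7]
230 180 [111 124  62] [362.5  29.8  10.8]
380 180 [102 117  55] [545.  -18.7  11.1]
285 160 [96 94 87] [438.3  35.7  16.1]
296 174 [222 218 218] [447.8  17.4  27.4]
300 220 [230 229 229] [436.6 -39.4  24.2]
302 260 [218 218 217] [423.7 -93.6  21.5]
320 160 [255 254 254] [479.3  26.   26.7]
350 20 [115 109 106] [557.2 181.5  19.7]
450 240 [173 238 253] [ 6.298e+02 -1.317e+02  6.000e-01]
```

View pics/be1.png

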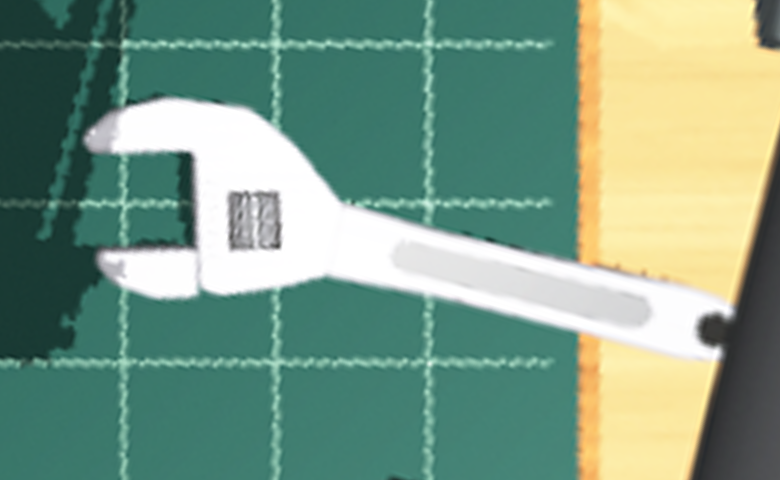

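```bash
python3 - <<'E'
from h import *
p,P=pts3('w1')
hsv=cv2.cvtColor(p,cv2.COLOR_BGR2HSV)
m=(hsv[...,0]>60)&(hsv[...,0]<95)&(hsv[...,1]>100); m[:, :]&=True
z=P[...,2][m]; print('mat z',np.nanmedian(z), np.nanpercentile(z,[10,90]))
s=5
im=birdseye('w1',360,520,-160,100,25.8,s); b=im.max(2)
g=im.astype(int); sat=(g.max(2)-g.min(2)); m=((sat<35)&(b>130)).astype(np.uint8)
n,l,st,ce=cv2.connectedComponentsWithStats(m); k=max(range(1,n),key=lambda i:st[i,4] if st[i,0]<500 else 0); m=(l==k).astype(np.uint8)*255
cv2.imwrite('pics/m1.png',cv2.resize(m,(780,480)))
def W(px,py): return np.array([520-(py)/s, 100-px/s])
# fixed jaw face: scan columns between, transitions. mouth columns in s=3 be 125..185
for name,cols in (('faces',range(0,1300,1)),):
    A=[];B=[]
    for cx in range(215,305,3):
        col=m[:,cx]; ys=np.where(col>0)[0]
        if len(ys)==0: continue
        gaps=np.where(np.diff(ys)>50)[0]
        if len(gaps)==1: A.append((cx+.5,ys[gaps[0]]+1)); B.append((cx+.5,ys[gaps[0]+1]))
    for nm,L in(('fixed',A),('moving',B)):
        L=np.array([W(*q) for q in L]); 
        vx,vy,x0,y0=cv2.fitLine(L.astype(np.float32),cv2.DIST_HUBER,0,.01,.01).ravel(); res=(L-[x0,y0])@[-vy,vx]
        print(nm,len(L),'dir',np.degrees(np.arctan2(vy,vx)),'pt',x0,y0,'res',np.abs(res).max(),L[0],L[-1])
# throat
T=[]
for ry in range(265,400,4):
    row=m[ry,:]; xs=np.where(row[:420]>0)[0]
    if len(xs): T.append((row[250:].nonzero()[0][0]+250, ry+.5))
T=np.array([W(*q) for q in T]); print('throat',T[::5].round(1), np.median(T[:,1]))
E
```

```text
mat z 10.724193005002093 [ 9.70833052 11.73757007]
fixed 30 dir -87.263115 pt 469.58002 49.4 res 0.2529874804071767 [469.2  56.9] [469.8  39.5]
moving 30 dir -88.5762 pt 438.98 48.2 res 0.22335574022744709 [438.8  56.9] [439.2  39.5]
throat [[466.9  36.6]
 [462.9  36.6]
 [458.9  36.4]
 [454.9  36.4]
 [450.9  36.2]
 [446.9  36. ]
 [442.9  36. ]] 36.4
```

View pics/m1.png

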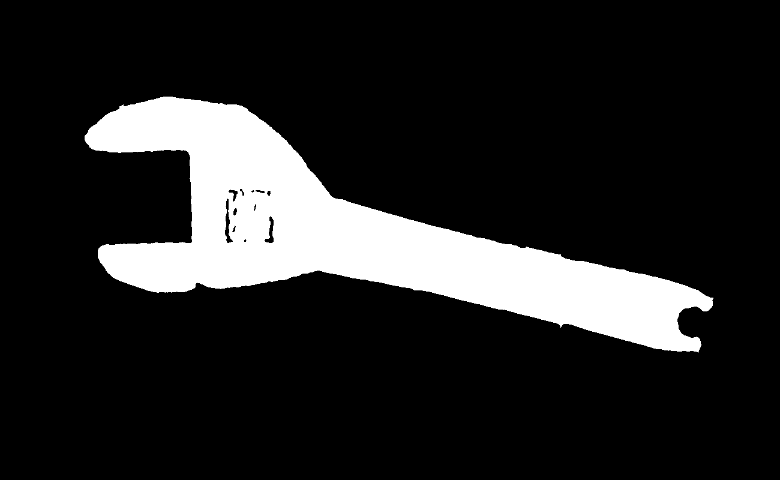

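```bash
python3 - <<'E'
from h import *
s=5
im=birdseye('w1',360,520,-160,100,23.7,s); b=im.max(2)
g=im.astype(int); sat=(g.max(2)-g.min(2)); m=((sat<35)&(b>130)).astype(np.uint8)
n,l,st,ce=cv2.connectedComponentsWithStats(m); k=max(range(1,n),key=lambda i:st[i,4] if st[i,0]<500 else 0); m=(l==k)
C=[]
for cx in range(600,1080,8):
    ys=np.where(m[:,cx])[0]; C.append((520-(ys.min()+ys.max()+1)/2/s,100-(cx+.5)/s,(ys.max()-ys.min()+1)/s))
C=np.array(C); vx,vy,x0,y0=cv2.fitLine(C[:,:2].astype(np.float32),cv2.DIST_HUBER,0,.01,.01).ravel()
a=np.degrees(np.arctan2(vy,vx)); print('handle angle',a,a+180,'width',np.median(C[:,2])*np.cos(np.radians(14)), 'pt',x0,y0)
n_=np.array([-vy,vx]); o=np.array([456.5,53.9]); print('origin off axis',(o-[x0,y0])@n_)
E
```

```text
handle angle 76.59203 256.59204 width 22.31680170434792 pt 428.84 -63.14
origin off axis 0.23349614263447752
```

```bash
python3 -c "
from h import *
delta((545,130,180),-13.4)"
```

```text
t 1.7 pos [470.3   2.8 204.9] z -14.7 shift cm [ 2.49 14.2   4.  ] turn [-1.3 -0.1 -0. ] F [-0.3  0.6  0. ] q [-10.  -1. 102.   0.  79.   4.] gw 1.002
```

Emit:
arm_command([
  [[2.5,14.2,4.0],[-1.6,0,0],0.3],
  [[2.5,14.2,4.0],[-1.6,0,0],0.3],
  [[2.5,14.2,4.0],[-1.6,0,0],0.3],
  [[2.5,14.2,4.0],[-1.6,0,0],0.3],
  [[2.5,14.2,4.0],[-1.6,0,0],0.3],
  [[2.5,14.2,4.0],[-1.6,0,0],0.3],
])

```text
time: 2.3
position: [544.4, 130.1, 180.6]
orientation: [-120.6, 90.0, -133.6]
wrist_force: [0.5, 0.6, 0.9]
grip_width: 0.698
```

```bash
python3 -c "
from h import *
p,d,c=grab('wrist','w2')
delta((545,130,180),-13.4);print(c['xyz'])
p,P=pts3('w2')
birdseye('w2',460,700,130,390,33,3,'be2')
"
```

```text
t 2.35 pos [544.7 129.6 180.9] z -13.0 shift cm [0.09 0.05 0.02] turn [0.4 0.  0. ] F [0.3 0.5 0.8] q [ 5. 11. 92. -0. 77. 18.] gw 0.7
[560.48188434 198.69928086 361.54626922]
```

View pics/be2.png

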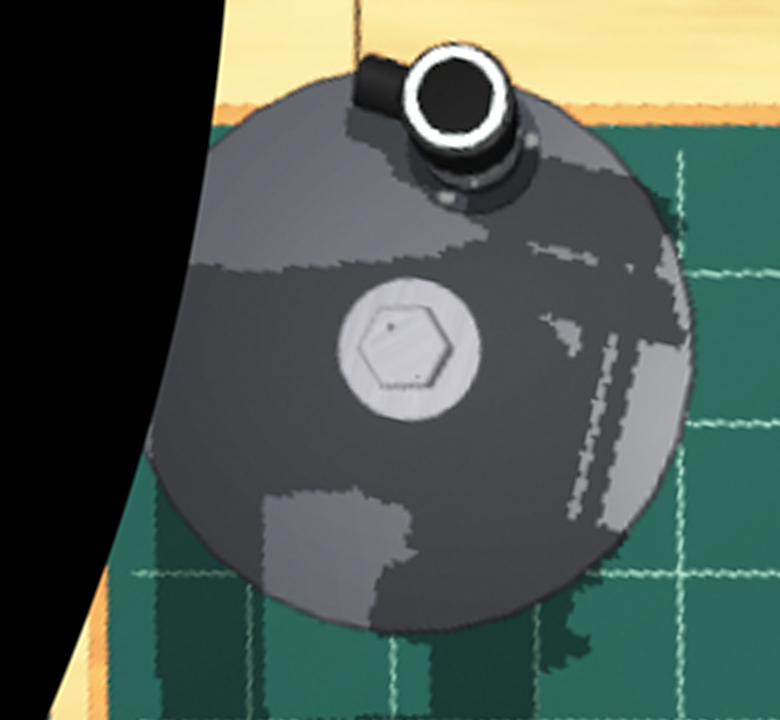

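View pics/w2.png

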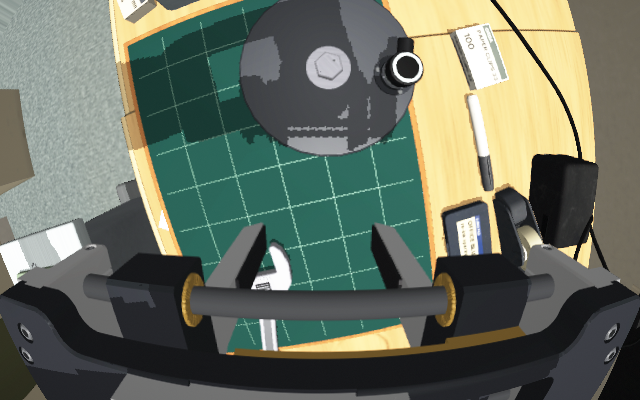

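```bash
python3 - <<'E'
from h import *
im=birdseye('w2',559,609,229,279,33.7,12,'be2z')
p,P=pts3('w2')
# foot top & bolt z
c=load('w2')[2]
def near(x,y,r): 
    d=np.hypot(P[...,0]-x,P[...,1]-y); return np.nanmedian(P[...,2][d<r])
print('bolt',near(584,254.6,8),'foot',near(584-60,254,10),near(540,254,5),'washer',[near(584-19.5,254.6,2.5),near(584,254.6-19.5,2.5)],'mat',near(500,140,8))
E
```

```text
bolt 33.94519670639306 foot 19.75914425026764 19.95451422483592 washer [np.float64(19.375110456470566), np.float64(19.86437739314539)] mat 10.7375445400653
```

View pics/be2z.png

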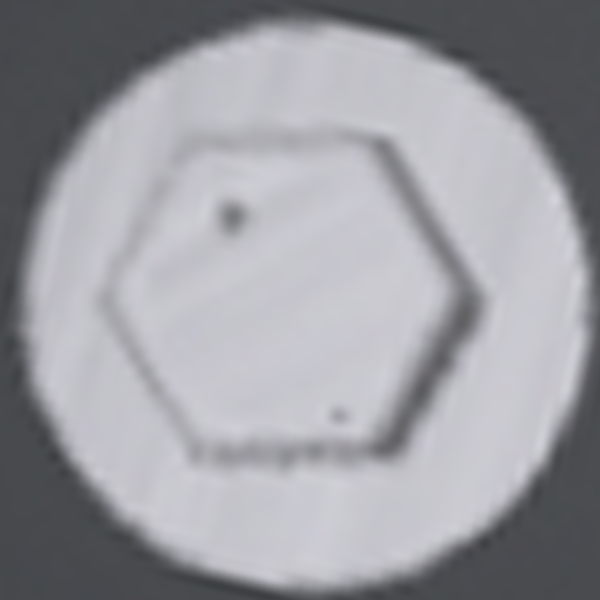

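```bash
python3 - <<'E'
from h import *
s=8
im=birdseye('w2',549,619,219,289,19.7,s,'be2w'); g=cv2.cvtColor(im,cv2.COLOR_BGR2GRAY)
m=(g>150).astype(np.uint8); cs,_=cv2.findContours(m,cv2.RETR_EXTERNAL,cv2.CHAIN_APPROX_NONE); k=max(cs,key=cv2.contourArea)
e=cv2.fitEllipse(k); print(e); print('washer ctr x,y',619-e[0][1]/s,289-e[0][0]/s,'diam',np.array(e[1])/s)
for pt in [(300,133+0)]: pass
# hex lines: edges on top plane. edge angles
s=12; im=birdseye('w2',559,609,229,279,33.7,s); g=cv2.GaussianBlur(cv2.cvtColor(im,cv2.COLOR_BGR2GRAY),(5,5),0)
def edge(p,q,n=25,w=14):
    p=np.array(p,float);q=np.array(q,float);t=(q-p)/np.linalg.norm(q-p);nn=np.array([-t[1],t[0]]);o=[]
    for f in np.linspace(.12,.88,n):
        a=p+f*(q-p); ks=np.arange(-w,w+1); v=[g[int(round((a+k*nn)[1])),int(round((a+k*nn)[0]))] for k in ks]; o.append(a+ks[int(np.argmin(v))]*nn)
    vx,vy,x,y=cv2.fitLine(np.array(o,np.float32),cv2.DIST_HUBER,0,.01,.01).ravel(); return np.degrees(np.arctan2(vy,vx)),(x,y)
for p,q in [((103,300),(190,135)),((190,135),(378,138)),((103,300),(198,455)),((198,455),(372,455))]: print(edge(p,q))
E
```

```text
((266.6396179199219, 276.103271484375), (387.84100341796875, 388.68682861328125), 24.690021514892578)
washer ctr x,y 584.4870910644531 255.67004776000977 diam [48.48012543 48.58585358]
(np.float32(-61.378624), (np.float32(144.74397), np.float32(213.08704)))
(np.float32(-2.3786514), (np.float32(283.36414), np.float32(138.14267)))
(np.float32(57.101982), (np.float32(154.26944), np.float32(382.55692)))
(np.float32(-1.9839255), (np.float32(285.28387), np.float32(451.71683)))
```

```bash
python3 -c "
from h import *
delta((438,-24,80),-13.4)"
```

```text
t 2.35 pos [544.7 129.6 180.9] z -13.0 shift cm [ 10.1  -17.37  -6.94] turn [0.4 0.  0. ] F [0.3 0.5 0.8] q [ 5. 11. 92. -0. 77. 18.] gw 0.7
```

Emit:
arm_command([
  [[5,-8.7,-3.5],[0.3,0,0],0.4],
  [[10.1,-17.4,-6.9],[0.3,0,0],0.4],
  [[10.1,-17.4,-6.9],[0.3,0,0],0.4],
  [[10.1,-17.4,-6.9],[0.3,0,0],0.4],
  [[10.1,-17.4,-6.9],[0.3,0,0],0.4],
  [[10.1,-17.4,-6.9],[0.3,0,0],0.4],
  [[10.1,-17.4,-6.9],[0.3,0,0],0.4],
])

```text
time: 3.05
position: [440.6, -24.4, 80.9]
orientation: [10.0, 89.8, -3.5]
wrist_force: [0.0, 0.9, 0.6]
grip_width: 0.599
```

```bash
python3 -c "
from h import *
p,d,c=grab('wrist','w3')
delta((438,-24,12.7),-13.4)
birdseye('w3',360,520,-120,140,25.8,3,'be3')
"
```

```text
t 3.1 pos [441.2 -24.   81.2] z -13.4 shift cm [ 6.84 -0.08 -0.34] turn [ 0.   0.2 -0. ] F [-0.1  0.5 -0.4] q [-14.   4. 113.   0.  62.  -1.] gw 0.597
```

View pics/w3.png

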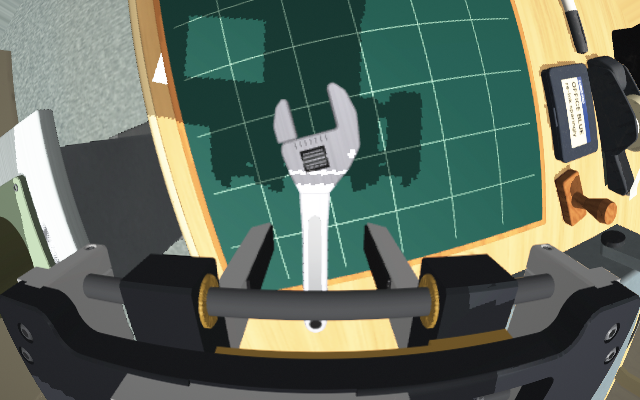

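Emit:
arm_command([
  [[3.5,-0.1,-0.3],[0,0,0],0.5],
  [[5.5,-0.1,-0.3],[0,0,0],0.5],
  [[6.4,-0.1,-0.3],[0,0,0],0.5],
  [[6.8,-0.1,-0.3],[0,0,0],0.5],
  [[6.8,-0.1,-0.3],[0,0,0],0.5],
  [[6.8,-0.1,-0.3],[0,0,0],0.5],
])

```text
time: 3.7
position: [437.4, -24.4, 12.5]
orientation: [-0.3, 89.9, -13.6]
wrist_force: [-0.3, -0.4, 0.4]
grip_width: 0.504
```

```bash
python3 -c "
from h import *
delta((438,-24,12.7),-13.4)
"
```

```text
t 3.7 pos [437.4 -24.4  12.5] z -13.3 shift cm [-0.02  0.05  0.05] turn [0.1 0.1 0. ] F [-0.3 -0.4  0.4] q [-15.  11. 116.   0.  53.  -1.] gw 0.504
```

Emit:
arm_command([
  [[0,0,0],[0,0,0],1],
  [[0,0,0],[0,0,0],1],
  [[0,0,0],[0,0,0],1],
  [[0,0,0],[0,0,0],1],
  [[0,0,0],[0,0,0],1],
  [[0,0,0],[0,0,0],1],
  [[0,0,0],[0,0,0],1],
  [[0,0,0],[0,0,0],1],
], newtons=50)

```text
time: 4.5
position: [436.5, -24.6, 11.8]
orientation: [-5.1, 89.9, -18.4]
wrist_force: [1.6, -0.4, 2.2]
grip_width: 0.219
```

Emit:
arm_command([
  [[-0.5,0,0],[0,0,0],1],
  [[-1.5,0,0],[0,0,0],1],
  [[-3,0,0],[0,0,0],1],
  [[-5,0,0],[0,0,0],1],
  [[-5,0,0],[0,0,0],1],
])

```text
time: 5.0
position: [437.6, -24.7, 63.6]
orientation: [-1.0, 89.7, -14.4]
wrist_force: [0.6, 0.4, -3.2]
grip_width: 0.223
```

```bash
python3 -c "
from h import *
p,d,c=grab('wrist','w4')
delta((438+130.5,-24+200.9,63),-13.4)
"
```

```text
t 5.05 pos [436.7 -24.5  62.4] z -13.3 shift cm [-0.05 22.64  8.18] turn [0.1 0.1 0. ] F [-0.   1.3 -4.2] q [-15.   5. 115.  -0.  60.  -1.] gw 0.222
```

View pics/w4.png

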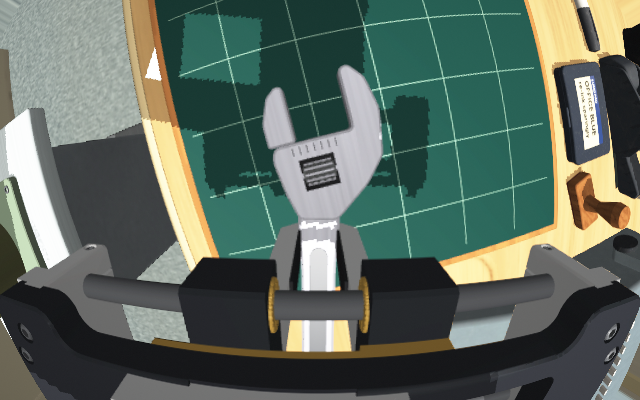

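```bash
python3 - <<'E'
from h import *
p,P=pts3('w4')
for u,v in [(277,120),(350,100),(365,130),(300,150),(355,165),(318,200),(318,228),(318,245)]: 
    q=P[v-2:v+3,u-2:u+3].reshape(-1,3); print(u,v,np.nanmedian(q,0).round(1))
E
```

```text
277 120 [432.6  50.   76.4]
350 100 [473.3  51.4  76.7]
365 130 [477.7  33.7  76.9]
300 150 [440.8  31.   76.8]
355 165 [468.1  16.2  77.1]
318 200 [443.9   1.8  77.3]
318 228 [439.9 -15.1  75.3]
318 245 [437.3 -25.7  75.4]
```

Emit:
arm_command([
  [[0,2.5,0.9],[0,0,0],1],
  [[0,6,2.2],[0,0,0],1],
  [[0,10,3.6],[0,0,0],1],
  [[0,14,5.0],[0,0,0],1],
  [[0,18,6.5],[0,0,0],1],
  [[0,21,7.6],[0,0,0],1],
  [[0,22.6,8.1],[0,0,0],1],
  [[0,22.6,8.1],[0,0,0],1],
])

```text
time: 5.85
position: [566.5, 178.7, 59.6]
orientation: [-169.6, 89.9, 177.2]
wrist_force: [-0.8, -0.3, -4.4]
grip_width: 0.221
```

```bash
python3 -c "
from h import *
p,d,c=grab('wrist','w5')
delta((567.4,176.4,63),-13.4)
birdseye('w5',520,660,180,340,76,4,'be5')
birdseye('w5',520,660,180,340,33.7,4,'be5b')
"
```

```text
t 5.9 pos [565.5 177.3  59.4] z -13.2 shift cm [-0.36 -0.05  0.21] turn [ 0.2 -0.2  0.1] F [-0.6 -0.4 -4.5] q [ 9. 23. 93. -0. 65. 22.] gw 0.222
```

View pics/be5.png

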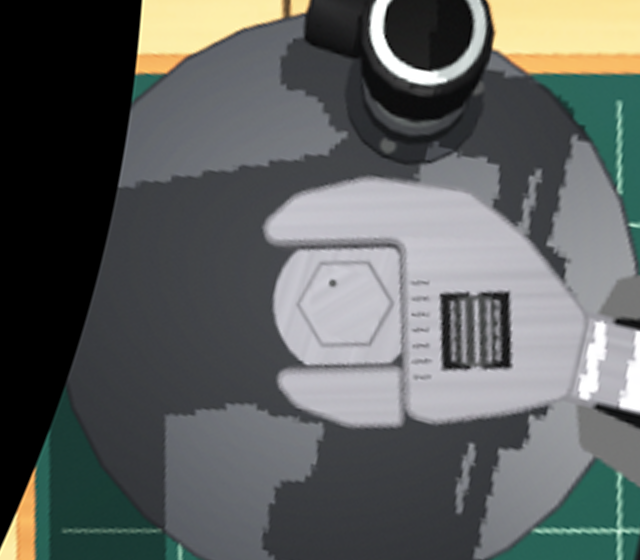

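View pics/be5b.png

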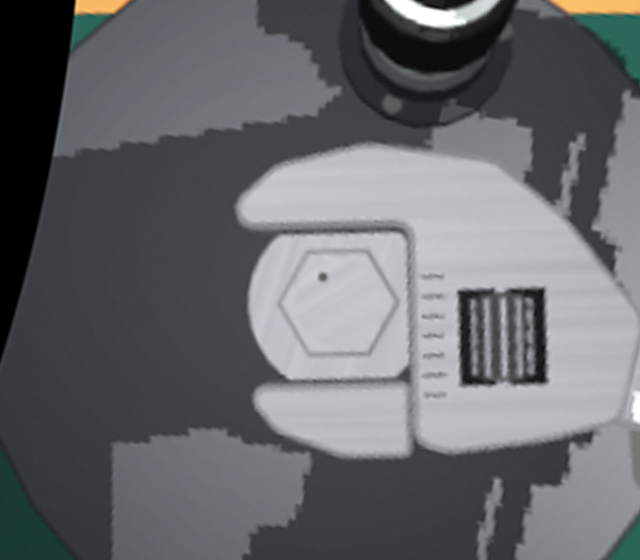

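```bash
python3 - <<'E'
from h import *
birdseye('w5',545,645,205,305,73.8,7,'be5c')
E
```

View pics/be5c.png

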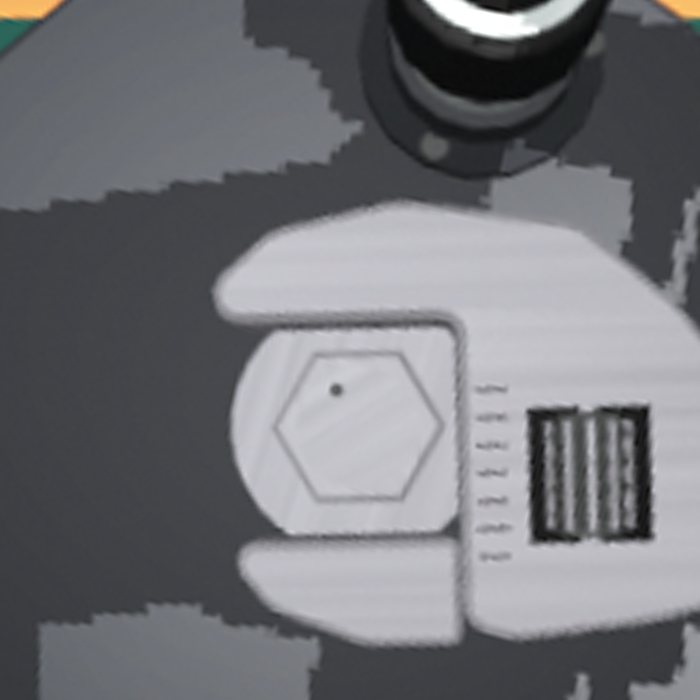

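```bash
python3 -c "
from h import *
delta((566.5,175.2,38),-13.4)
"
```

```text
t 5.9 pos [565.5 177.3  59.4] z -13.2 shift cm [ 2.14 -0.18  0.15] turn [ 0.2 -0.2  0.1] F [-0.6 -0.4 -4.5] q [ 9. 23. 93. -0. 65. 22.] gw 0.222
```

Emit:
arm_command([
  [[0.5,-0.2,0.15],[0,0,0],1],
  [[1.2,-0.2,0.15],[0,0,0],1],
  [[1.8,-0.2,0.15],[0,0,0],1],
  [[1.8,-0.2,0.15],[0,0,0],1],
  [[1.8,-0.2,0.15],[0,0,0],1],
])

```text
time: 6.4
position: [567.5, 174.1, 43.0]
orientation: [-157.6, 89.9, -171.0]
wrist_force: [-0.4, 0.5, -4.8]
grip_width: 0.219
```

```bash
python3 -c "
from h import *
p,d,c=grab('wrist','w6')
delta((566.5,175.2,22),-13.4)
birdseye('w6',545,645,205,305,53.5,7,'be6')
birdseye('w6',545,645,205,305,33.7,7,'be6b')
"
```

```text
t 6.45 pos [567.9 174.3  43.5] z -13.4 shift cm [ 2.15  0.06 -0.16] turn [ 0.  0. -0.] F [ 0.6  0.5 -4.2] q [ 9. 24. 93.  0. 63. 22.] gw 0.224
```

View pics/be6.png

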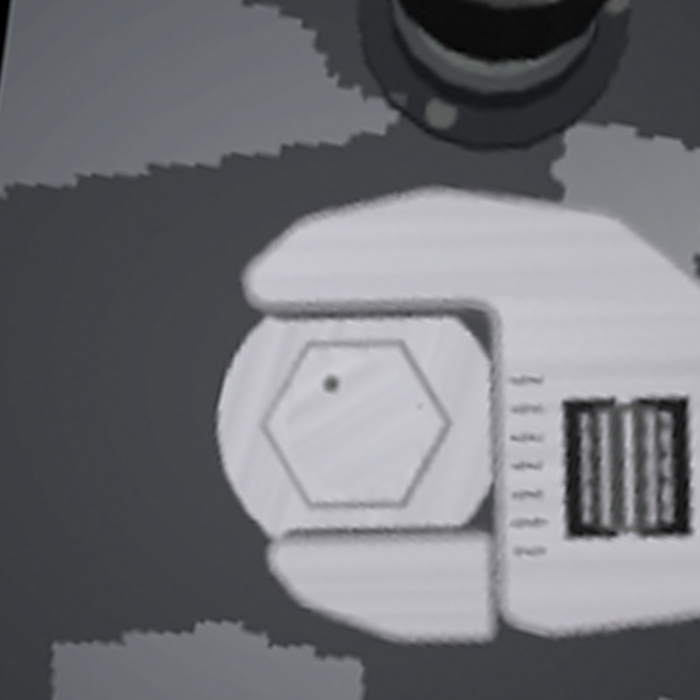

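View pics/be6b.png

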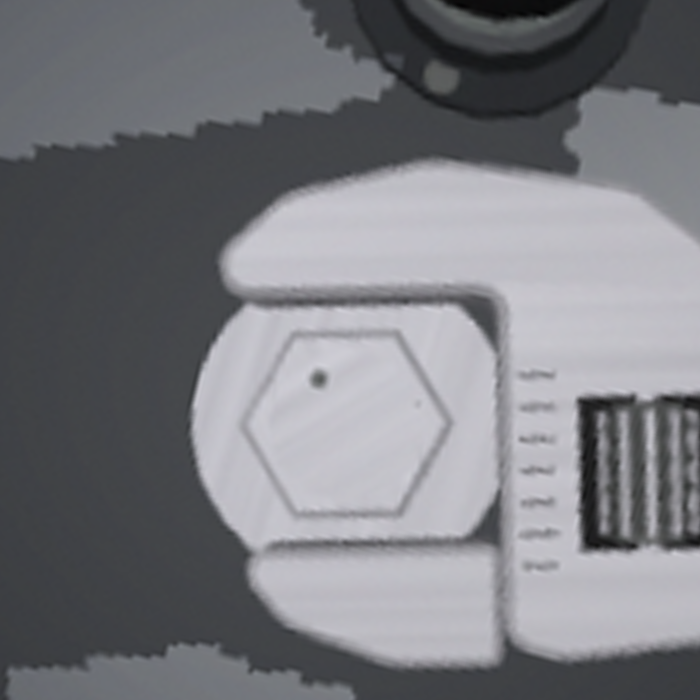

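```bash
python3 -c "
from h import *
delta((567.4,176.2,23),-13.4)
"
```

```text
t 6.45 pos [567.9 174.3  43.5] z -13.4 shift cm [ 2.05  0.18 -0.1 ] turn [ 0.  0. -0.] F [ 0.6  0.5 -4.2] q [ 9. 24. 93.  0. 63. 22.] gw 0.224
```

Emit:
arm_command([
  [[0.4,0.2,-0.1],[0,0,0],1],
  [[0.8,0.2,-0.1],[0,0,0],1],
  [[1.2,0.2,-0.1],[0,0,0],1],
  [[1.5,0.2,-0.1],[0,0,0],1],
  [[1.8,0.2,-0.1],[0,0,0],1],
  [[1.8,0.2,-0.1],[0,0,0],1],
  [[1.8,0.2,-0.1],[0,0,0],1],
])

```text
time: 7.15
position: [567.4, 176.7, 25.3]
orientation: [-148.4, 90.0, -161.8]
wrist_force: [-1.5, -0.3, -4.0]
grip_width: 0.226
```

```bash
python3 -c "
from h import *
p,d,c=grab('wrist','w7')
delta((567.4,176.2,21.5),-13.4)
birdseye('w7',545,645,205,305,35,7,'be7')
"
```

```text
t 7.2 pos [567.6 176.7  25.5] z -13.3 shift cm [ 0.4  -0.06 -0.  ] turn [ 0.1  0.  -0. ] F [-0.3  0.5 -5.3] q [ 9. 26. 93.  0. 61. 22.] gw 0.224
```

View pics/be7.png

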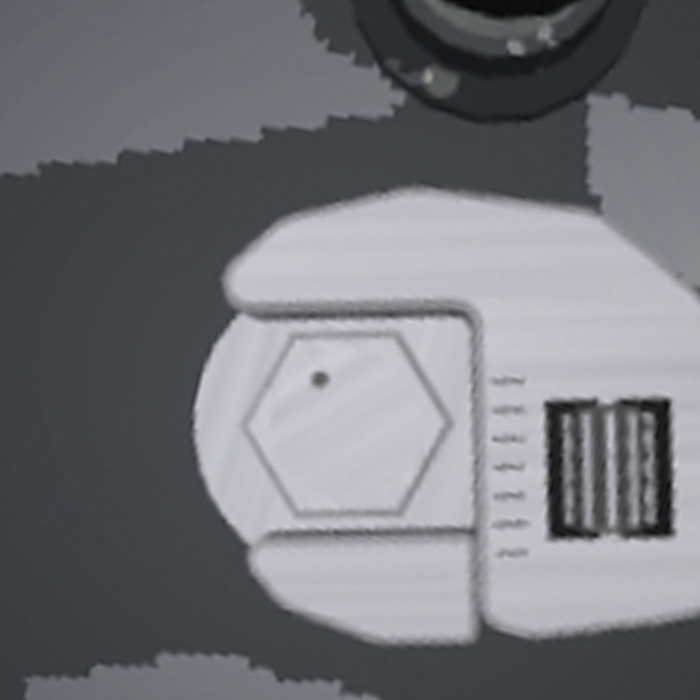

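Emit:
arm_command([
  [[0.2,0,0],[0,0,0],1],
  [[0.4,0,0],[0,0,0],1],
  [[0.4,0,0],[0,0,0],1],
  [[0.4,0,0],[0,0,0],1],
])

```text
time: 7.6
position: [567.6, 176.7, 21.6]
orientation: [21.0, 90.0, 7.7]
wrist_force: [-0.8, -0.0, -4.1]
grip_width: 0.219
```

Emit:
arm_command([
  [[0.1,0,0],[0,0,0],1],
  [[0.1,0,0],[0,0,0],1],
  [[0.1,0,0],[0,0,0],1],
])

```text
time: 7.9
position: [567.7, 176.7, 20.9]
orientation: [8.0, 90.0, -5.3]
wrist_force: [-0.2, -0.7, -0.2]
grip_width: 0.224
```

Emit:
arm_command([
  [[0,0,0],[0,0,0],0.55],
  [[0,0,0],[0,0,0],0.55],
  [[0,0,0],[0,0,0],0.55],
  [[0,0,0],[0,0,0],0.55],
  [[-3,0,0],[0,0,0],0.55],
  [[-6,0,0],[0,0,0],0.55],
  [[-6,0,0],[0,0,0],0.55],
])

```text
time: 8.6
position: [571.6, 177.5, 85.4]
orientation: [22.7, 89.4, 9.4]
wrist_force: [0.9, -0.6, 1.2]
grip_width: 0.45
```

```bash
python3 -c "
from h import *
p,d,c=grab('wrist','w8')
delta((567.4,176.2,21.5),-13.4)
birdseye('w8',545,645,205,305,35,7,'be8')
p,P=pts3('w8')
def near(x,y,r): 
    d=np.hypot(P[...,0]-x,P[...,1]-y); return np.nanmedian(P[...,2][d<r]).round(1)
print('head',near(612,255,3),near(588,228,3),near(610,235,4),'moving',near(560,255,3),'bolt',near(584.5,255.4,6),'handle',near(566,176,4))
"
```

```text
t 8.65 pos [569.8 177.2  83.1] z -13.3 shift cm [ 6.16 -0.16 -0.25] turn [ 0.1  0.3 -0.1] F [-0.2 -0.2 -0.5] q [ 9. 21. 92.  0. 67. 22.] gw 0.448
head 34.7 34.7 34.8 moving 34.4 bolt 34.0 handle 32.9
```

View pics/be8.png

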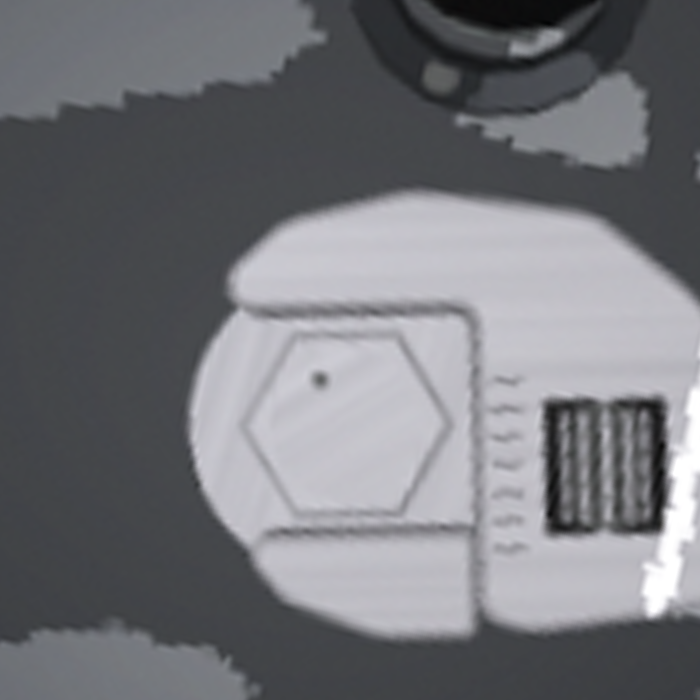

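```bash
python3 -c "
from h import *
delta((578.8,208.2,60),-88)"
```

```text
t 8.65 pos [569.8 177.2  83.1] z -13.3 shift cm [2.32 3.22 0.15] turn [74.7  0.2 -0.3] F [-0.2 -0.2 -0.5] q [ 9. 21. 92.  0. 67. 22.] gw 0.448
```

Emit:
arm_command([
  [[0,3.2,0.2],[74.7,0,0],1],
  [[0,3.2,0.2],[74.7,0,0],1],
  [[0,3.2,0.2],[74.7,0,0],1],
  [[0,3.2,0.2],[74.7,0,0],1],
  [[0,3.2,0.2],[74.7,0,0],1],
  [[2.0,3.2,0.2],[74.7,0,0],1],
  [[2.0,3.2,0.2],[74.7,0,0],1],
  [[2.0,3.2,0.2],[74.7,0,0],1],
], newtons=20)

```text
time: 9.45
position: [574.5, 206.9, 57.4]
orientation: [-86.1, 89.7, -168.6]
wrist_force: [-0.3, -0.6, 0.4]
grip_width: -0.002
```

```bash
python3 -c "
from h import *
delta((578.8,208.2,60),-88)"
```

```text
t 9.45 pos [574.5 206.9  57.4] z -82.5 shift cm [-0.27  0.44 -0.07] turn [5.5 0.  0.3] F [-0.3 -0.6  0.4] q [12. 25. 90.  0. 65. 94.] gw -0.002
```

Emit:
arm_command([
  [[0,0.3,0],[5.5,0,0],1],
  [[0.8,0.3,0],[5.5,0,0],1],
  [[1.3,0.3,0],[5.5,0,0],1],
  [[1.3,0.3,0],[5.5,0,0],1],
  [[1.3,0.3,0],[5.5,0,0],1],
])

```text
time: 9.95
position: [579.0, 207.7, 46.5]
orientation: [-82.1, 89.9, -169.7]
wrist_force: [0.4, -0.3, -0.1]
grip_width: 0.003
```

```bash
python3 -c "
from h import *
delta((578.8,208.2,40),-88)
grab('wrist','w9')"
```

```text
t 9.95 pos [579.  207.7  46.5] z -87.6 shift cm [ 0.65 -0.02 -0.05] turn [0.4 0.  0.1] F [ 0.4 -0.3 -0.1] q [12. 26. 90.  0. 64. 99.] gw 0.003
```

View pics/w9.png

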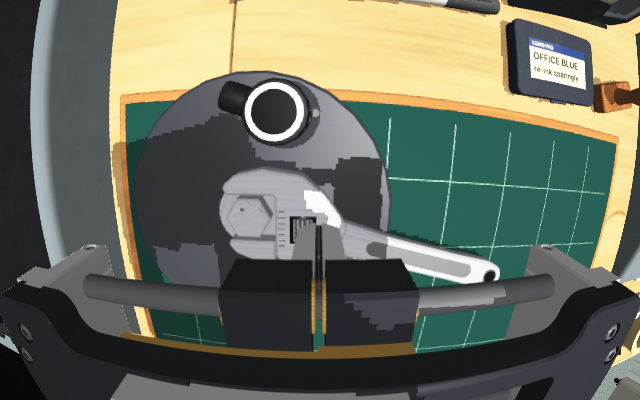

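Emit:
arm_command([
  [[0.4,0,0],[0,0,0],1],
  [[0.7,0,0],[0,0,0],1],
  [[0.7,0,0],[0,0,0],1],
  [[0.7,0,0],[0,0,0],1],
])

```text
time: 10.4
position: [579.6, 207.8, 40.3]
orientation: [-74.1, 90.0, -161.7]
wrist_force: [0.3, -0.6, -0.2]
grip_width: 0.005
```

Emit:
arm_command([
  [[0.1,0,0],[0,0,0],1],
  [[0.1,0,0],[0,0,0],1],
])

```text
time: 10.6
position: [579.7, 207.8, 39.5]
orientation: [111.1, 90.0, 23.4]
wrist_force: [-0.4, -0.2, 0.7]
grip_width: 0.011
```

Emit:
arm_command([
  [[0.1,0,0],[0,0,0],1],
  [[0.1,0,0],[0,0,0],1],
])

```text
time: 10.8
position: [579.6, 207.8, 38.4]
orientation: [-83.1, 90.0, -170.7]
wrist_force: [0.1, 0.5, -0.4]
grip_width: 0.005
```

Emit:
arm_command([
  [[0.1,0,0],[0,0,0],1],
  [[0.1,0,0],[0,0,0],1],
])

```text
time: 11.0
position: [579.6, 207.8, 37.3]
orientation: [-73.7, 90.0, -161.3]
wrist_force: [0.1, 1.4, -0.6]
grip_width: 0.007
```

Emit:
arm_command([
  [[0.1,0,0],[0,0,0],1],
  [[0.1,0,0],[0,0,0],1],
])

```text
time: 11.2
position: [579.6, 207.8, 36.3]
orientation: [-84.2, 90.0, -171.8]
wrist_force: [0.3, -0.3, -0.1]
grip_width: 0.007
```

Emit:
arm_command([
  [[-1.5,0,0],[0,0,0],1],
  [[-1.5,0,0],[-90,0,0],1],
  [[-1.5,0,0],[-90,0,0],1],
  [[-1.5,0,0],[-90,0,0],1],
  [[-1.5,0,0],[-90,0,0],1],
  [[-1.5,0,0],[-90,0,0],1],
  [[-1.5,0,0],[-90,0,0],1],
  [[-1.5,0,0],[-90,0,0],1],
])

```text
time: 12.0
position: [580.4, 208.0, 52.9]
orientation: [39.0, 89.9, 12.0]
wrist_force: [-0.3, 0.4, 0.1]
grip_width: 0.004
```

```bash
python3 -c "
from h import *
delta((578.7,212.2,40.5),2)"
```

```text
t 12.0 pos [580.4 208.   52.9] z -27.1 shift cm [ 1.24  0.29 -0.35] turn [-29.1   0.1  -0. ] F [-0.3  0.4  0.1] q [12. 26. 89.  0. 65. 39.] gw 0.004
```

Emit:
arm_command([
  [[0,0.3,-0.3],[-29,0,0],1],
  [[0,0.3,-0.3],[-29,0,0],1],
  [[0,0.3,-0.3],[-29,0,0],1],
  [[0,0.3,-0.3],[-29,0,0],1],
  [[0.8,0.3,-0.3],[-29,0,0],1],
  [[1.2,0.3,-0.3],[-29,0,0],1],
  [[1.2,0.3,-0.3],[-29,0,0],1],
  [[1.2,0.3,-0.3],[-29,0,0],1],
])

```text
time: 12.8
position: [578.2, 211.8, 39.2]
orientation: [-170.0, 90.0, -168.5]
wrist_force: [1.3, -0.2, -0.1]
grip_width: 0.006
```

```bash
python3 -c "
from h import *
delta((578.7,212.2,39),2)
grab('wrist','w10')"
```

```text
t 12.8 pos [578.2 211.8  39.2] z 1.5 shift cm [0.02 0.04 0.05] turn [-0.5 -0.   0. ] F [ 1.3 -0.2 -0.1] q [12. 27. 90.  0. 63. 11.] gw 0.006
```

View pics/w10.png

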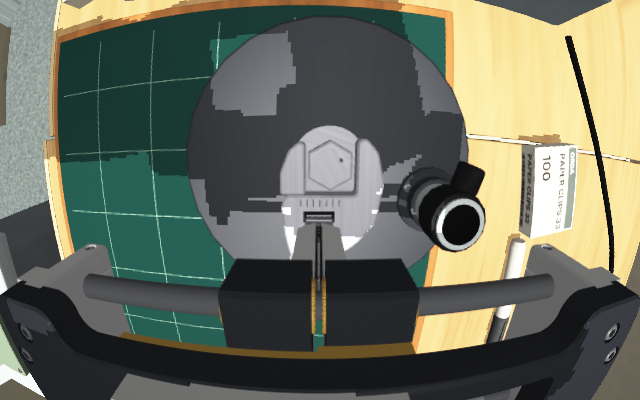

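Emit:
arm_command([
  [[0.1,0,0],[0,0,0],1],
  [[0.1,0,0],[0,0,0],1],
])

```text
time: 13.05
position: [578.5, 211.9, 38.5]
orientation: [5.4, 90.0, 6.9]
wrist_force: [0.5, 0.1, -0.4]
grip_width: 0.004
```

Emit:
arm_command([
  [[0.1,0,0],[0,0,0],1],
  [[0.1,0,0],[0,0,0],1],
])

```text
time: 13.25
position: [578.4, 211.8, 37.3]
orientation: [-161.4, 90.0, -159.9]
wrist_force: [0.2, 0.1, 0.3]
grip_width: 0.004
```

Emit:
arm_command([
  [[0.1,0,0],[0,0,0],1],
  [[0.1,0,0],[0,0,0],1],
])

```text
time: 13.45
position: [578.5, 211.9, 36.4]
orientation: [64.3, 90.0, 65.8]
wrist_force: [0.0, 0.1, 0.6]
grip_width: 0.001
```

Emit:
arm_command([
  [[0.05,0,0],[0,0,0],1],
  [[0.05,0,0],[0,0,0],1],
])

```text
time: 13.65
position: [578.5, 211.9, 36.2]
orientation: [-26.2, 90.0, -24.6]
wrist_force: [-0.4, 1.1, 1.3]
grip_width: 0.006
```

Emit:
arm_command([
  [[0.05,0,0],[0,0,0],1],
  [[0.05,0,0],[0,0,0],1],
])

```text
time: 13.85
position: [578.6, 211.9, 36.1]
orientation: [-8.6, 90.0, -7.1]
wrist_force: [-1.7, -0.2, 5.3]
grip_width: 0.003
```

```bash
python3 -c "
from h import *
delta((578.7,212.2,39),2)
grab('wrist','w11')
birdseye('w11',545,625,195,275,35,9,'be11')"
```

```text
t 13.85 pos [578.6 211.9  36.1] z 1.6 shift cm [-0.29  0.03  0.01] turn [-0.4  0.   0. ] F [-1.7 -0.2  5.3] q [12. 27. 90. -0. 63. 11.] gw 0.003
```

View pics/be11.png

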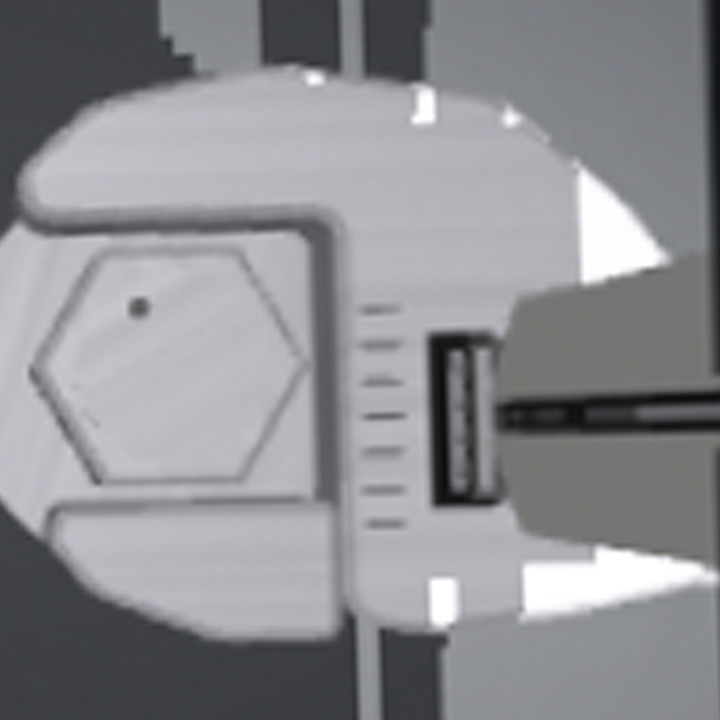

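Emit:
arm_command([
  [[0.05,0,0],[0,0,0],1],
  [[0.05,0,0],[0,0,0],1],
])

```text
time: 14.1
position: [578.6, 211.9, 36.0]
orientation: [-12.6, 90.0, -11.0]
wrist_force: [-3.8, -2.0, 7.5]
grip_width: 0.003
```

Emit:
arm_command([
  [[0,0.15,0],[0,0,0],1],
  [[0,0.3,0],[0,0,0],1],
])

```text
time: 14.3
position: [578.6, 214.2, 36.0]
orientation: [-83.0, 89.9, -81.5]
wrist_force: [-2.8, -3.1, 7.5]
grip_width: 0.006
```

Emit:
arm_command([
  [[0.03,0.15,0],[0,0,0],1],
  [[0.05,0.3,0],[0,0,0],1],
])

```text
time: 14.5
position: [578.5, 216.7, 35.9]
orientation: [-90.7, 89.9, -89.2]
wrist_force: [-3.6, -4.9, 10.7]
grip_width: 0.009
```

Emit:
arm_command([
  [[0,0.15,0],[0,0,0],1],
  [[0,0.3,0],[0,0,0],1],
])

```text
time: 14.7
position: [578.5, 219.1, 35.9]
orientation: [-90.9, 89.8, -89.3]
wrist_force: [-3.1, -5.9, 10.3]
grip_width: 0.008
```

Emit:
arm_command([
  [[0,0.15,0],[0,0,0],1],
  [[0,0.3,0],[0,0,0],1],
])

```text
time: 14.9
position: [578.5, 221.7, 35.9]
orientation: [-90.9, 89.8, -89.3]
wrist_force: [-3.1, -5.4, 10.5]
grip_width: 0.007
```

Emit:
arm_command([
  [[0,0.15,0],[0,0,0],1],
  [[0,0.25,0],[0,0,0],1],
])

```text
time: 15.1
position: [578.4, 224.2, 35.9]
orientation: [-91.9, 89.8, -90.3]
wrist_force: [-3.2, -6.4, 11.0]
grip_width: 0.005
```

Emit:
arm_command([
  [[-0.5,0,0],[0,0,0],1],
  [[-0.6,-0.6,0],[0,0,0],1],
  [[-0.6,-1.4,0],[0,0,0],1],
  [[-0.6,-1.4,0],[0,0,0],1],
])

```text
time: 15.5
position: [578.2, 211.2, 39.9]
orientation: [-155.8, 89.9, -154.3]
wrist_force: [-0.4, 0.3, -0.2]
grip_width: 0.005
```

```bash
python3 -c "
from h import *
delta((578.7,211,38),2)
grab('wrist','w12')
birdseye('w12',545,625,195,275,35,9,'be12')"
```

```text
t 15.5 pos [578.2 211.2  39.9] z 1.5 shift cm [ 0.19 -0.02  0.05] turn [-0.5 -0.   0. ] F [-0.4  0.3 -0.2] q [12. 27. 90. -0. 64. 11.] gw 0.005
```

View pics/be12.png

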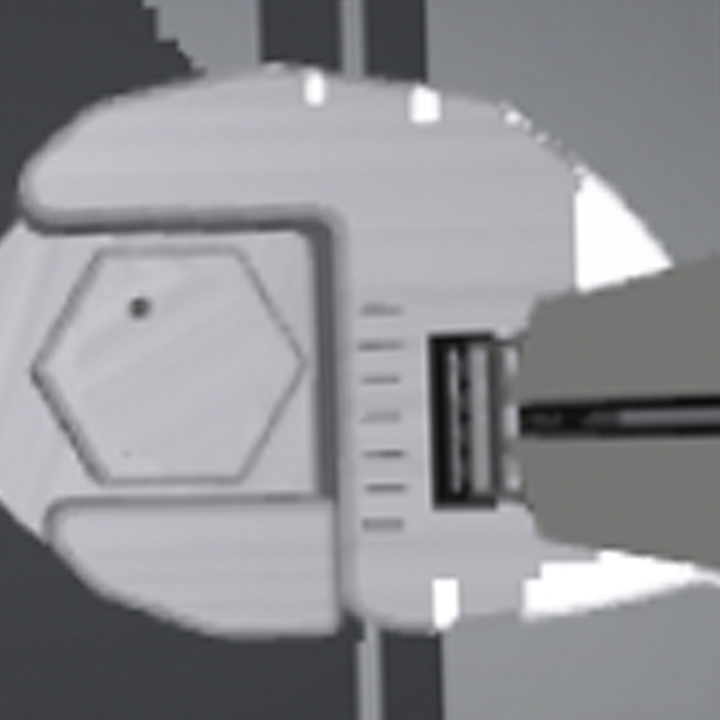

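Emit:
arm_command([
  [[0.4,0,0.03],[0,0,0],1],
  [[0.52,0,0.03],[0,0,0],1],
  [[0.57,0,0.03],[0,0,0],1],
  [[0.6,0,0.03],[0,0,0],1],
  [[0.6,0.15,0.03],[0,0,0],1],
  [[0.6,0.3,0.03],[0,0,0],1],
])

```text
time: 16.15
position: [579.1, 214.5, 35.9]
orientation: [-78.7, 89.9, -77.1]
wrist_force: [-2.7, -4.9, 9.1]
grip_width: 0.005
```

Emit:
arm_command([
  [[0,0.15,0],[0,0,0],1],
  [[0,0.3,0],[0,0,0],1],
  [[0,0.45,0],[0,0,0],1],
  [[0,0.6,0],[0,0,0],1],
  [[0,0.75,0],[0,0,0],1],
  [[0,0.9,0],[0,0,0],1],
  [[0,1.05,0],[0,0,0],1],
])

```text
time: 16.85
position: [579.0, 223.9, 35.9]
orientation: [-84.1, 89.8, -82.5]
wrist_force: [-2.1, -7.0, 8.4]
grip_width: 0.003
```

Emit:
arm_command([
  [[-0.5,0,0],[0,0,0],1],
  [[-0.6,-0.6,0],[0,0,0],1],
  [[-0.6,-1.4,0],[0,0,0],1],
  [[-0.6,-1.4,0],[0,0,0],1],
])

```text
time: 17.25
position: [578.4, 210.8, 39.9]
orientation: [-158.3, 89.9, -156.8]
wrist_force: [-0.9, 0.3, -0.0]
grip_width: 0.005
```

Emit:
arm_command([
  [[0.4,0,0.03],[0,0,0],1],
  [[0.52,0,0.03],[0,0,0],1],
  [[0.58,0,0.03],[0,0,0],1],
  [[0.63,0,0.03],[0,0,0],1],
  [[0.63,0.15,0.03],[0,0,0],1],
  [[0.63,0.3,0.03],[0,0,0],1],
])

```text
time: 17.85
position: [579.4, 213.9, 35.9]
orientation: [-82.8, 89.9, -81.2]
wrist_force: [-3.5, -4.0, 9.5]
grip_width: 0.008
```

Emit:
arm_command([
  [[0,0.15,0],[0,0,0],1],
  [[0,0.3,0],[0,0,0],1],
  [[0,0.45,0],[0,0,0],1],
  [[0,0.6,0],[0,0,0],1],
  [[0,0.75,0],[0,0,0],1],
  [[0,0.9,0],[0,0,0],1],
  [[0,1.1,0],[0,0,0],1],
])

```text
time: 18.55
position: [579.2, 223.8, 35.9]
orientation: [-87.4, 89.8, -85.8]
wrist_force: [-3.1, -6.2, 10.5]
grip_width: 0.001
```

Emit:
arm_command([
  [[-0.5,0,0],[0,0,0],1],
  [[-0.63,-0.6,0],[0,0,0],1],
  [[-0.63,-1.4,0],[0,0,0],1],
  [[-0.63,-1.4,0],[0,0,0],1],
])

```text
time: 18.95
position: [578.7, 210.7, 39.8]
orientation: [-159.0, 89.9, -157.5]
wrist_force: [1.5, -0.7, -0.3]
grip_width: 0.006
```

```bash
python3 -c "
from h import *
delta((578.7,211,38),2)
grab('wrist','w13')
birdseye('w13',545,625,195,275,35,9,'be13')"
```

```text
t 18.95 pos [578.7 210.7  39.8] z 1.5 shift cm [0.18 0.03 0.  ] turn [-0.5 -0.1  0. ] F [ 1.5 -0.7 -0.3] q [12. 27. 90. -0. 64. 10.] gw 0.006
```

View pics/be13.png

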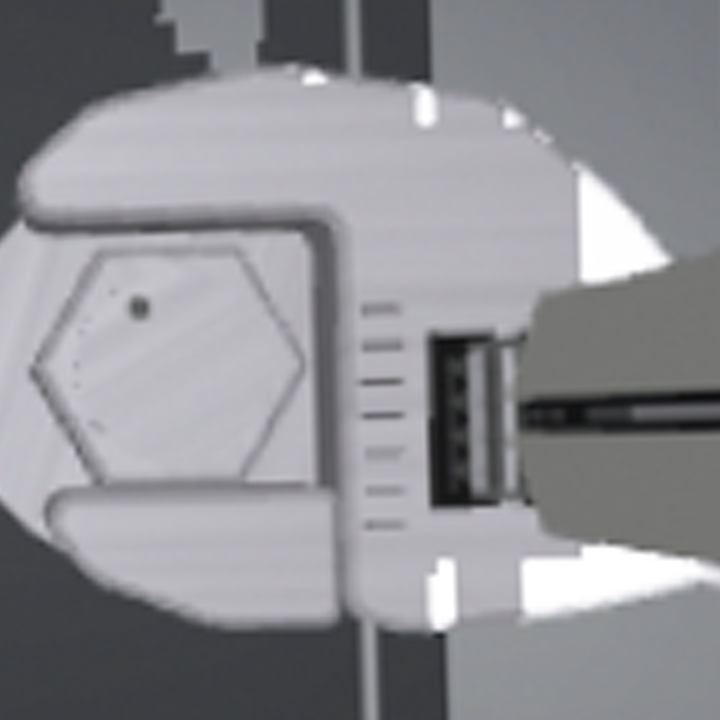

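Emit:
arm_command([
  [[0.4,0,0],[0,0,0],1],
  [[0.52,0,0],[0,0,0],1],
  [[0.58,0,0],[0,0,0],1],
  [[0.64,0,0],[0,0,0],1],
  [[0.64,0.15,0],[0,0,0],1],
  [[0.64,0.3,0],[0,0,0],1],
])

```text
time: 19.6
position: [579.5, 214.0, 35.9]
orientation: [-78.8, 89.9, -77.3]
wrist_force: [-3.7, -4.6, 11.0]
grip_width: 0.006
```

Emit:
arm_command([
  [[0,0.15,0],[0,0,0],1],
  [[0,0.3,0],[0,0,0],1],
  [[0,0.45,0],[0,0,0],1],
  [[0,0.6,0],[0,0,0],1],
  [[0,0.75,0],[0,0,0],1],
  [[0,0.9,0],[0,0,0],1],
  [[0,1.1,0],[0,0,0],1],
])

```text
time: 20.3
position: [579.2, 223.8, 35.8]
orientation: [-86.4, 89.8, -84.8]
wrist_force: [-3.3, -7.3, 11.2]
grip_width: 0.005
```

Emit:
arm_command([
  [[-0.5,0,0],[0,0,0],1],
  [[-0.64,-0.6,0],[0,0,0],1],
  [[-0.64,-1.4,0],[0,0,0],1],
  [[-0.64,-1.4,0],[0,0,0],1],
])

```text
time: 20.7
position: [578.7, 210.8, 39.8]
orientation: [-158.8, 89.9, -157.3]
wrist_force: [-0.3, -0.8, 0.6]
grip_width: 0.008
```

Emit:
arm_command([
  [[0.4,0,0],[0,0,0],1],
  [[0.52,0,0],[0,0,0],1],
  [[0.58,0,0],[0,0,0],1],
  [[0.65,0,0],[0,0,0],1],
  [[0.65,0.15,0],[0,0,0],1],
  [[0.65,0.3,0],[0,0,0],1],
])

```text
time: 21.3
position: [579.4, 213.9, 35.9]
orientation: [-83.4, 89.9, -81.8]
wrist_force: [-3.3, -3.9, 11.5]
grip_width: 0.005
```

Emit:
arm_command([
  [[0,0.15,0],[0,0,0],1],
  [[0,0.3,0],[0,0,0],1],
  [[0,0.45,0],[0,0,0],1],
  [[0,0.6,0],[0,0,0],1],
  [[0,0.75,0],[0,0,0],1],
  [[0,0.9,0],[0,0,0],1],
  [[0,1.1,0],[0,0,0],1],
])

```text
time: 22.0
position: [579.1, 223.6, 35.8]
orientation: [-91.4, 89.7, -89.9]
wrist_force: [-3.6, -7.5, 11.8]
grip_width: 0.007
```

Emit:
arm_command([
  [[-0.5,0,0],[0,0,0],1],
  [[-0.65,-0.6,0],[0,0,0],1],
  [[-0.65,-1.4,0],[0,0,0],1],
  [[-0.65,-1.4,0],[0,0,0],1],
])

```text
time: 22.4
position: [578.6, 210.8, 39.8]
orientation: [-160.2, 89.9, -158.7]
wrist_force: [0.6, -0.3, -0.8]
grip_width: 0.007
```

```bash
python3 -c "
from h import *
delta((578.7,211,38),2)
grab('wrist','w14')
birdseye('w14',545,625,195,275,35,9,'be14')"
```

```text
t 22.4 pos [578.6 210.8  39.8] z 1.5 shift cm [0.18 0.02 0.01] turn [-0.5 -0.1  0. ] F [ 0.6 -0.3 -0.8] q [12. 27. 90. -0. 64. 10.] gw 0.007
```

View pics/be14.png

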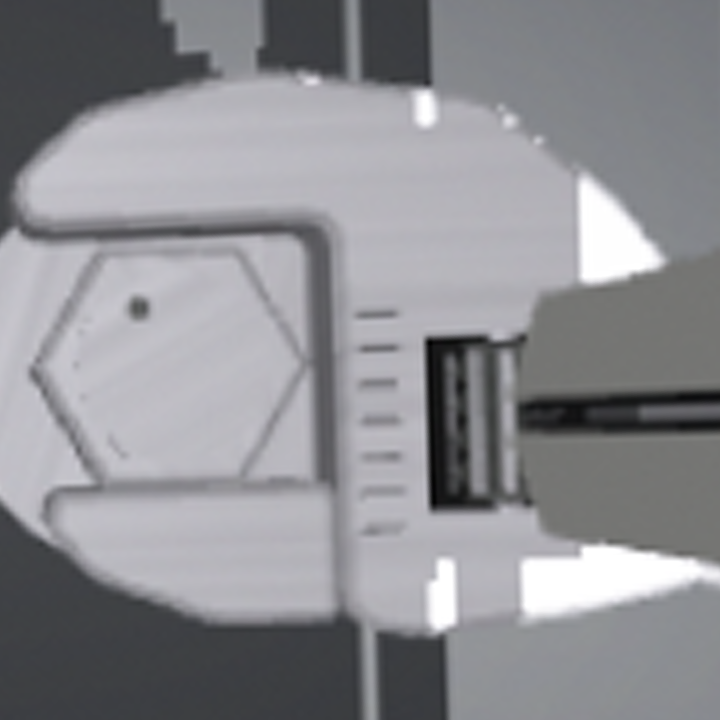

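```bash
python3 - <<'E'
from h import *
ims=[]
for t in ('w8','w11','w12','w13','w14'):
    im=birdseye(t,545,625,195,275,34.8,9); ims.append(im[180:660,20:400])
    g=cv2.cvtColor(im,cv2.COLOR_BGR2GRAY).astype(float)
    pr=np.median(g[:,265:300],axis=1); d=np.where(pr<110)[0]; 
    # print dark minima zones
    loc=[i for i in range(150,680) if pr[i]==pr[i-6:i+7].min() and pr[i]<np.median(pr[i-20:i+21])-15]
    print(t,[(i,int(pr[i])) for i in loc])
cv2.imwrite('pics/cmp.png',np.hstack([ims[1],ims[4]]))
E
```

```text
w8 [(218, 120), (499, 123), (500, 123)]
w11 [(225, 80), (500, 122), (501, 122)]
w12 [(225, 79), (498, 124)]
w13 [(224, 86), (486, 126)]
w14 [(228, 80), (482, 132)]
```

View pics/cmp.png

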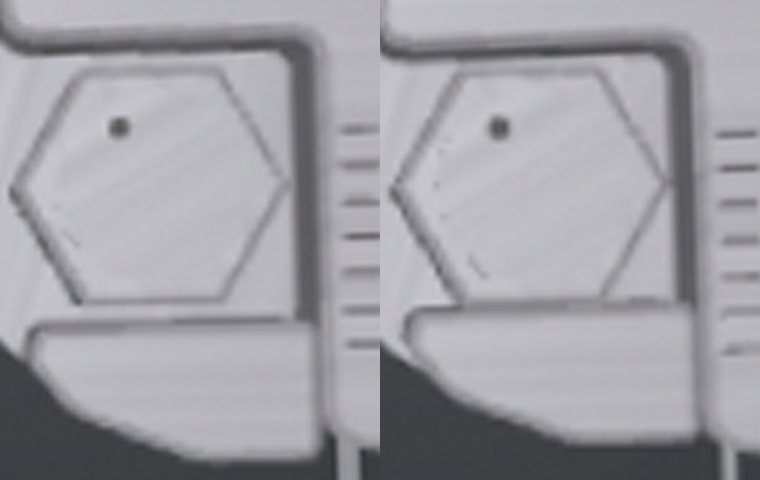

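Emit:
arm_command([
  [[0.45,0,0],[0,0,0],1],
  [[0.58,0,0],[0,0,0],1],
  [[0.67,0,0],[0,0,0],1],
  [[0.67,0.2,0],[0,0,0],1],
  [[0.67,0.4,0],[0,0,0],1],
  [[0.67,0.6,0],[0,0,0],1],
  [[0.67,0.8,0],[0,0,0],1],
  [[0.67,1.0,0],[0,0,0],1],
])

```text
time: 23.25
position: [579.4, 219.9, 35.8]
orientation: [-86.6, 89.8, -85.0]
wrist_force: [-4.2, -8.1, 12.9]
grip_width: 0.005
```

Emit:
arm_command([
  [[0,0.2,0],[0,0,0],1],
  [[0,0.4,0],[0,0,0],1],
  [[0,0.55,0],[0,0,0],1],
  [[0,0.6,0],[0,0,0],1],
])

```text
time: 23.65
position: [579.0, 225.9, 35.8]
orientation: [-91.1, 89.8, -89.4]
wrist_force: [-3.9, -7.6, 12.2]
grip_width: 0.009
```

Emit:
arm_command([
  [[-0.5,0,0],[0,0,0],1],
  [[-0.67,-0.6,0],[0,0,0],1],
  [[-0.67,-1.6,0],[0,0,0],1],
  [[-0.67,-1.6,0],[0,0,0],1],
])

```text
time: 24.05
position: [578.7, 210.6, 39.8]
orientation: [-154.0, 89.9, -152.5]
wrist_force: [-0.1, -0.4, 0.2]
grip_width: 0.004
```

```bash
cat > gap.py <<'E'
from h import *
import sys
t=sys.argv[1]
delta((578.7,211,38),2)
grab('wrist',t)
for q in ('w11','w14',t):
    im=birdseye(q,545,625,195,275,34.8,9)
    g=cv2.cvtColor(im,cv2.COLOR_BGR2GRAY).astype(float)
    pr=np.median(g[:,265:300],axis=1)
    loc=[i for i in range(150,680) if pr[i]==pr[i-6:i+7].min() and pr[i]<np.median(pr[i-20:i+21])-15]
    print(q,[(i,int(pr[i])) for i in loc])
    if q==t: cv2.imwrite(f'pics/b{t}.png',im)
E
python3 gap.py w15
```

```text
t 24.05 pos [578.7 210.6  39.8] z 1.5 shift cm [0.18 0.04 0.  ] turn [-0.5 -0.1  0. ] F [-0.1 -0.4  0.2] q [12. 27. 90. -0. 64. 10.] gw 0.004
w11 [(225, 80), (500, 122), (501, 122)]
w14 [(228, 80), (482, 132)]
w15 [(233, 86), (234, 86), (480, 136)]
```

Emit:
arm_command([
  [[0.45,0,0],[0,0,0],1],
  [[0.58,0,0],[0,0,0],1],
  [[0.68,0,0],[0,0,0],1],
  [[0.68,0.2,0],[0,0,0],1],
  [[0.68,0.4,0],[0,0,0],1],
  [[0.68,0.6,0],[0,0,0],1],
  [[0.68,0.8,0],[0,0,0],1],
  [[0.68,1.0,0],[0,0,0],1],
])

```text
time: 24.9
position: [579.2, 219.9, 35.8]
orientation: [-90.1, 89.8, -88.5]
wrist_force: [-4.0, -7.6, 13.4]
grip_width: 0.002
```

Emit:
arm_command([
  [[0,0.2,0],[0,0,0],1],
  [[0,0.4,0],[0,0,0],1],
  [[0,0.55,0],[0,0,0],1],
  [[0,0.6,0],[0,0,0],1],
])

```text
time: 25.3
position: [578.8, 225.9, 35.7]
orientation: [-96.9, 89.8, -95.3]
wrist_force: [-5.1, -6.9, 15.1]
grip_width: 0.008
```

Emit:
arm_command([
  [[-0.5,0,0],[0,0,0],1],
  [[-0.68,-0.6,0],[0,0,0],1],
  [[-0.68,-1.6,0],[0,0,0],1],
  [[-0.68,-1.6,0],[0,0,0],1],
])

```text
time: 25.7
position: [578.7, 210.6, 39.8]
orientation: [-155.0, 89.9, -153.5]
wrist_force: [-0.0, 0.6, -0.2]
grip_width: 0.006
```

```bash
python3 gap.py w16
```

```text
t 25.7 pos [578.7 210.6  39.8] z 1.5 shift cm [0.18 0.04 0.  ] turn [-0.5 -0.1  0. ] F [-0.   0.6 -0.2] q [12. 27. 90. -0. 64. 10.] gw 0.006
w11 [(225, 80), (500, 122), (501, 122)]
w14 [(228, 80), (482, 132)]
w16 [(238, 90), (239, 90), (479, 119)]
```

View pics/bw16.png

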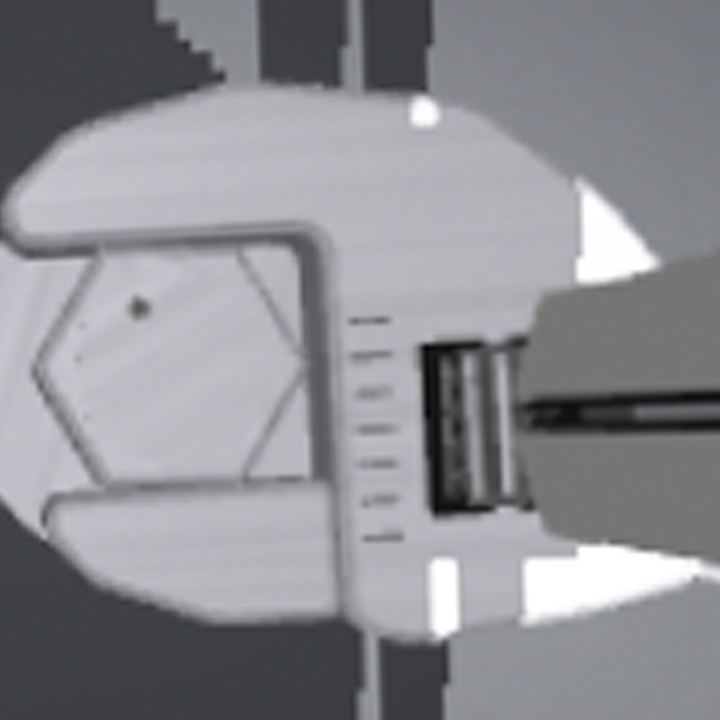

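Emit:
arm_command([
  [[0.45,0,0],[0,0,0],1],
  [[0.58,0,0],[0,0,0],1],
  [[0.67,0,0],[0,0,0],1],
  [[0.67,0.2,0],[0,0,0],1],
  [[0.67,0.4,0],[0,0,0],1],
  [[0.67,0.6,0],[0,0,0],1],
  [[0.67,0.8,0],[0,0,0],1],
  [[0.67,1.0,0],[0,0,0],1],
])

```text
time: 26.55
position: [579.1, 219.8, 35.8]
orientation: [-93.9, 89.7, -92.3]
wrist_force: [-4.8, -8.1, 13.2]
grip_width: 0.006
```

Emit:
arm_command([
  [[0,0.2,0],[0,0,0],1],
  [[0,0.4,0],[0,0,0],1],
  [[0,0.55,0],[0,0,0],1],
  [[0,0.6,0],[0,0,0],1],
])

```text
time: 26.95
position: [578.7, 225.5, 35.8]
orientation: [-100.1, 89.7, -98.5]
wrist_force: [-4.8, -7.3, 13.9]
grip_width: 0.004
```

Emit:
arm_command([
  [[-0.5,0,0],[0,0,0],1],
  [[-0.67,-0.6,0],[0,0,0],1],
  [[-0.67,-1.6,0],[0,0,0],1],
  [[-0.67,-1.6,0],[0,0,0],1],
])

```text
time: 27.35
position: [578.7, 210.6, 39.8]
orientation: [-155.2, 89.9, -153.7]
wrist_force: [-0.1, 0.3, 1.2]
grip_width: 0.005
```

```bash
python3 gap.py w17
```

```text
t 27.35 pos [578.7 210.6  39.8] z 1.5 shift cm [0.18 0.04 0.  ] turn [-0.5 -0.1  0. ] F [-0.1  0.3  1.2] q [12. 27. 90. -0. 64. 10.] gw 0.005
w11 [(225, 80), (500, 122), (501, 122)]
w14 [(228, 80), (482, 132)]
w17 [(240, 88), (479, 110)]
```

View pics/bw17.png

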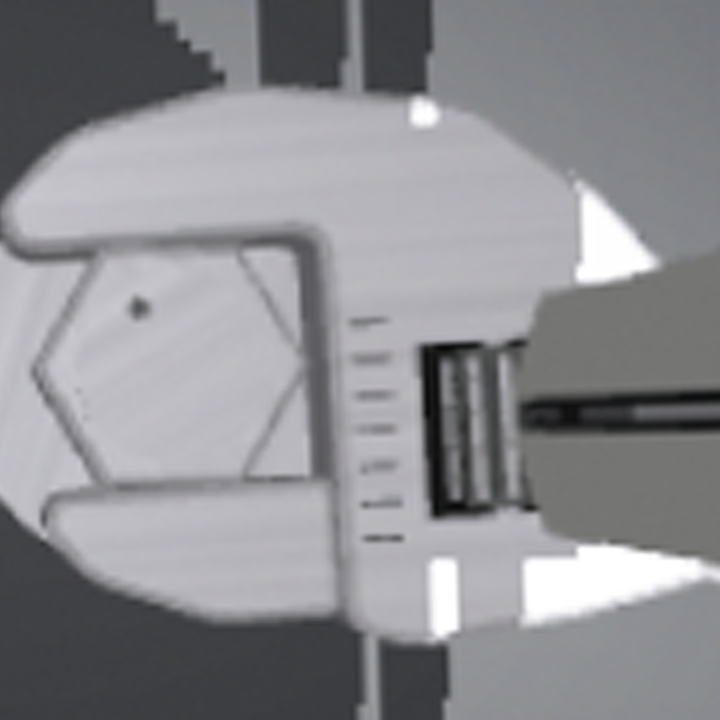

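Emit:
arm_command([
  [[0.45,0,0],[0,0,0],1],
  [[0.58,0,0],[0,0,0],1],
  [[0.65,0,0],[0,0,0],1],
  [[0.65,0.2,0],[0,0,0],1],
  [[0.65,0.4,0],[0,0,0],1],
  [[0.65,0.6,0],[0,0,0],1],
])

```text
time: 28.0
position: [579.3, 216.4, 35.8]
orientation: [-88.0, 89.8, -86.4]
wrist_force: [-3.7, -6.7, 12.2]
grip_width: 0.005
```

Emit:
arm_command([
  [[0,0.2,0],[0,0,0],1],
  [[0,0.4,0],[0,0,0],1],
  [[0,0.6,0],[0,0,0],1],
])

```text
time: 28.3
position: [579.0, 221.4, 35.8]
orientation: [-96.4, 89.7, -94.8]
wrist_force: [-3.7, -8.1, 12.7]
grip_width: 0.003
```

Emit:
arm_command([
  [[0,0.2,0],[0,0,0],1],
  [[0,0.3,0],[0,0,0],1],
])

```text
time: 28.5
position: [578.8, 224.1, 35.8]
orientation: [-98.9, 89.7, -97.3]
wrist_force: [-3.3, -9.6, 12.7]
grip_width: 0.003
```

Emit:
arm_command([
  [[-0.5,0,0],[0,0,0],1],
  [[-1,-0.6,0],[0,0,0],1],
  [[-1,-1.6,0],[0,0,0],1],
  [[-1,-1.6,0],[0,0,0],1],
])

```text
time: 28.9
position: [579.0, 209.7, 43.6]
orientation: [-142.3, 90.0, -140.8]
wrist_force: [0.1, 0.2, 0.1]
grip_width: 0.006
```

```bash
python3 gap.py w18
```

```text
t 28.9 pos [579.  209.7  43.6] z 1.5 shift cm [ 0.56  0.13 -0.02] turn [-0.5 -0.   0. ] F [0.1 0.2 0.1] q [12. 26. 90. -0. 64. 10.] gw 0.006
w11 [(225, 80), (500, 122), (501, 122)]
w14 [(228, 80), (482, 132)]
w18 [(242, 92), (478, 111)]
```

View pics/bw18.png

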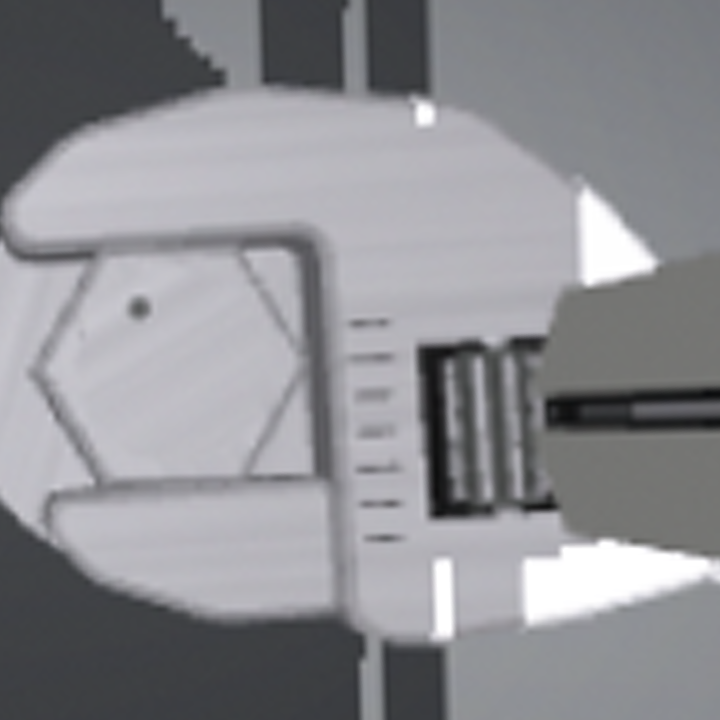

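```bash
python3 -c "
from h import *
delta((550.8,109.2,50),-13)"
```

```text
t 28.95 pos [578.8 210.1  43.5] z 1.5 shift cm [ -0.65 -10.02  -3.06] turn [14.5 -0.   0. ] F [-0.   0.2  0.2] q [12. 26. 90.  0. 64. 10.] gw 0.003
```

Emit:
arm_command([
  [[-0.7,0,0],[0,0,0],0.6],
  [[-0.7,-4,-1.5],[7,0,0],0.6],
  [[-0.7,-8,-2.5],[14.5,0,0],0.6],
  [[-0.7,-10,-3.0],[14.5,0,0],0.6],
  [[-0.7,-10,-3.0],[14.5,0,0],0.6],
  [[-0.7,-10,-3.0],[14.5,0,0],0.6],
])

```text
time: 29.55
position: [552.2, 110.3, 51.3]
orientation: [55.1, 89.9, 42.1]
wrist_force: [0.4, 0.3, -0.1]
grip_width: 0.398
```

```bash
python3 -c "
from h import *
delta((550.8,109.2,17),-13)
grab('wrist','w19')
birdseye('w19',480,640,40,300,33,3,'be19')"
```

```text
t 29.55 pos [552.2 110.3  51.3] z -13.0 shift cm [ 3.43 -0.14 -0.11] turn [ 0.  0. -0.] F [ 0.4  0.3 -0.1] q [ 2. 20. 97.  0. 62. 15.] gw 0.398
```

View pics/w19.png

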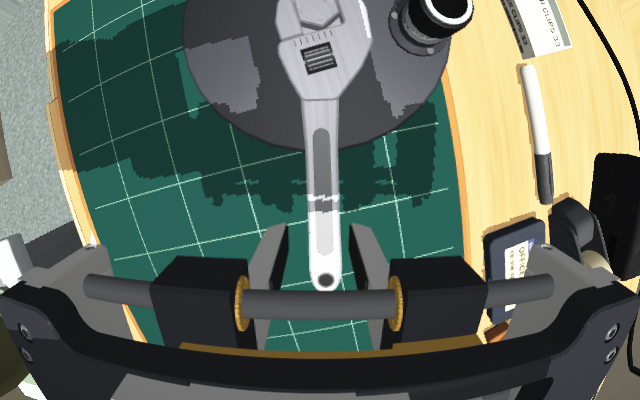

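View pics/be19.png

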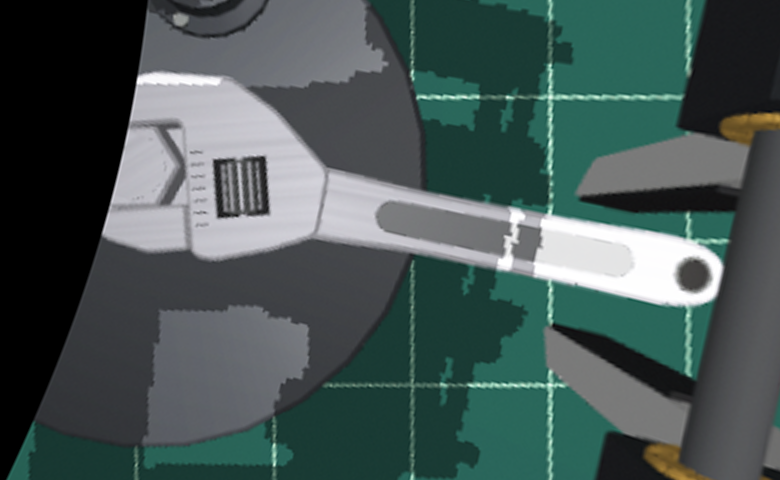

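Emit:
arm_command([
  [[1.5,-0.1,0],[0,0,0],0.6],
  [[2.8,-0.1,0],[0,0,0],0.6],
  [[3.4,-0.1,0],[0,0,0],0.6],
  [[3.4,-0.1,0],[0,0,0],0.6],
])

```text
time: 30.0
position: [549.6, 109.5, 14.6]
orientation: [-165.2, 89.7, -178.1]
wrist_force: [-0.0, -0.1, 0.4]
grip_width: 0.4
```

```bash
cat >> h.py <<'E'
def arc(step,n,c=0,cx=584.5,cy=255.4):
    """tool-frame rows rotating clockwise about bolt"""
    s=monitor.read_state(); Rt=R.from_euler('xyz',s['orientation'],degrees=True).as_matrix()
    C=Rt.T@(np.array([cx,cy,s['position'][2]])-s['position']); print('C',C.round(1))
    for i in range(1,n+1):
        T=R.from_euler('x',step*i,degrees=True).as_matrix(); d=C-T@C; print(i,(d/10).round(2),step*i)
    r=s['position'][:2]-[cx,cy]; ang=np.degrees(np.arctan2(r[1],r[0])); t=np.array([-np.sin(np.radians(ang)),np.cos(np.radians(ang))])
    print('ang',ang.round(2),'r',np.hypot(*r).round(1),'Ftan',(s['wrist_force'][:2]@t).round(2),'F',s['wrist_force'].round(1),'z',s['position'][2].round(1),'t',s['time'])
E
python3 -c "
from h import *
arc(2,8)"
```

```text
C [ -0.2 150.    1.4]
1 [ 0.    0.01 -0.52] 2
2 [ 0.    0.05 -1.05] 4
3 [-0.    0.1  -1.57] 6
4 [-0.    0.17 -2.09] 8
5 [ 0.    0.25 -2.6 ] 10
6 [-0.    0.36 -3.12] 12
7 [-0.    0.48 -3.62] 14
8 [ 0.    0.62 -4.13] 16
ang -103.44 r 150.0 Ftan -0.02 F [-0.  -0.1  0.4] z 14.6 t 30.0
```

Emit:
arm_command([
  [[0,0.01,-0.5],[2,0,0],0.6],
  [[0,0.05,-1.05],[4,0,0],0.6],
  [[0,0.1,-1.57],[6,0,0],0.6],
  [[0,0.17,-2.09],[8,0,0],0.6],
  [[0,0.25,-2.6],[10,0,0],0.6],
  [[0,0.36,-3.12],[12,0,0],0.6],
  [[0,0.48,-3.62],[14,0,0],0.6],
  [[0,0.62,-4.13],[16,0,0],0.6],
])

```text
time: 30.8
position: [513.2, 124.3, 17.2]
orientation: [2.4, 89.9, -26.6]
wrist_force: [1.2, -1.5, 0.1]
grip_width: 0.403
```

```bash
python3 -c "
from h import *
arc(1,8)
grab('wrist','w20')"
```

```text
C [  0.  149.2  -1.3]
1 [ 0.    0.   -0.26] 1
2 [ 0.    0.   -0.52] 2
3 [ 0.    0.01 -0.78] 3
4 [ 0.    0.03 -1.04] 4
5 [-0.    0.05 -1.3 ] 5
6 [ 0.    0.07 -1.56] 6
7 [ 0.    0.1  -1.82] 7
8 [ 0.    0.13 -2.08] 8
ang -118.53 r 149.2 Ftan 1.79 F [ 1.2 -1.5  0.1] z 17.2 t 30.8
```

View pics/w20.png

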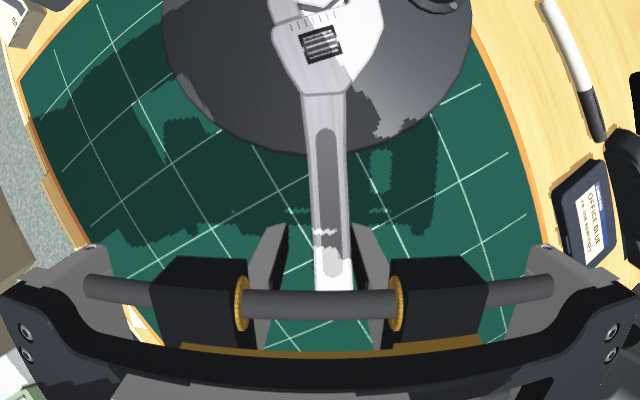

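Emit:
arm_command([
  [[0,0,-0.26],[1,0,0],0.6],
  [[0,0,-0.52],[2,0,0],0.6],
  [[0,0.01,-0.78],[3,0,0],0.6],
  [[0,0.03,-1.04],[4,0,0],0.6],
  [[0,0.05,-1.3],[5,0,0],0.6],
  [[0,0.07,-1.56],[6,0,0],0.6],
  [[0,0.1,-1.82],[7,0,0],0.6],
])

```text
time: 31.55
position: [497.4, 134.3, 17.1]
orientation: [44.2, 90.0, 8.2]
wrist_force: [2.1, -0.1, 0.7]
grip_width: 0.394
```

```bash
python3 -c "
from h import *
arc(1,4)"
```

```text
C [ 1.000e-01  1.492e+02 -8.000e-01]
1 [ 0.    0.   -0.26] 1
2 [ 0.    0.01 -0.52] 2
3 [ 0.    0.02 -0.78] 3
4 [ 0.    0.03 -1.04] 4
ang -125.71 r 149.2 Ftan 1.74 F [ 2.1 -0.1  0.7] z 17.1 t 31.55
```

Emit:
arm_command([
  [[0,0,-0.26],[1,0,0],0.6],
  [[0,0,-0.52],[2,0,0],0.6],
  [[0,0.02,-0.78],[3,0,0],0.6],
])

```text
time: 31.85
position: [491.1, 139.0, 17.1]
orientation: [40.9, 90.0, 1.9]
wrist_force: [2.0, -0.8, 0.2]
grip_width: 0.407
```

Emit:
arm_command([
  [[0,0,-0.26],[1,0,0],0.6],
  [[0,0,-0.52],[2,0,0],0.6],
  [[0,0.02,-0.78],[3,0,0],0.6],
])

```text
time: 32.15
position: [485.1, 144.0, 17.1]
orientation: [32.4, 90.0, -9.6]
wrist_force: [1.7, -0.8, 1.6]
grip_width: 0.396
```

```bash
python3 -c "
from h import *
arc(1,3)"
```

```text
C [  0.  149.3  -0.8]
1 [ 0.    0.   -0.26] 1
2 [ 0.    0.01 -0.52] 2
3 [ 0.    0.02 -0.78] 3
ang -131.74 r 149.3 Ftan 1.83 F [ 1.7 -0.8  1.6] z 17.1 t 32.15
```

Emit:
arm_command([
  [[0,0,-0.26],[1,0,0],0.6],
  [[0,0,-0.52],[2,0,0],0.6],
  [[0,0.02,-0.78],[3,0,0],0.6],
])

```text
time: 32.45
position: [479.5, 149.4, 17.0]
orientation: [26.0, 90.0, -19.0]
wrist_force: [1.5, -1.5, 0.4]
grip_width: 0.404
```

Emit:
arm_command([
  [[0,0,-0.26],[1,0,0],0.6],
  [[0,0,-0.52],[2,0,0],0.6],
  [[0,0.02,-0.78],[3,0,0],0.6],
])

```text
time: 32.75
position: [474.0, 155.0, 17.0]
orientation: [-8.1, 90.0, -56.1]
wrist_force: [2.7, -1.4, 1.5]
grip_width: 0.399
```

Emit:
arm_command([
  [[0,0,-0.26],[1,0,0],0.6],
  [[0,0,-0.52],[2,0,0],0.6],
])

```text
time: 32.95
position: [470.5, 158.9, 17.0]
orientation: [8.6, 90.0, -41.4]
wrist_force: [0.9, -1.1, 0.8]
grip_width: 0.404
```

```bash
python3 -c "
from h import *
arc(1,2)"
```

```text
C [  0.  149.4  -0.7]
1 [ 0.    0.   -0.26] 1
2 [ 0.    0.01 -0.52] 2
ang -139.76 r 149.4 Ftan 1.4 F [ 0.9 -1.1  0.8] z 17.0 t 32.95
```

Emit:
arm_command([
  [[0,0,-0.26],[1,0,0],0.6],
  [[0,0,-0.52],[2,0,0],0.6],
  [[0,0.02,-0.78],[3,0,0],0.6],
])

```text
time: 33.25
position: [465.0, 164.9, 16.7]
orientation: [-112.0, 89.9, -165.0]
wrist_force: [0.8, -0.8, 1.3]
grip_width: 0.401
```

Emit:
arm_command([
  [[0,0,-0.26],[1,0,0],0.6],
  [[0,0,-0.52],[2,0,0],0.6],
  [[0,0.02,-0.78],[3,0,0],0.6],
])

```text
time: 33.55
position: [460.5, 170.9, 16.6]
orientation: [-80.6, 89.9, -136.6]
wrist_force: [0.6, -3.1, -0.3]
grip_width: 0.402
```

Emit:
arm_command([
  [[0,0,-0.26],[1,0,0],0.6],
  [[0,0,-0.52],[2,0,0],0.6],
])

```text
time: 33.75
position: [457.8, 175.3, 16.7]
orientation: [-77.4, 89.9, -135.4]
wrist_force: [1.0, -3.5, 0.0]
grip_width: 0.401
```

```bash
python3 -c "
from h import *
arc(1,2)"
```

```text
C [ -0.2 149.9  -0.8]
1 [ 0.    0.   -0.26] 1
2 [ 0.    0.01 -0.52] 2
ang -147.7 r 149.9 Ftan 3.51 F [ 1.  -3.5  0. ] z 16.7 t 33.75
```

Emit:
arm_command([
  [[0,0,-0.26],[1,0,0],0.6],
  [[0,0,-0.52],[2,0,0],0.6],
  [[0,0,-0.52],[2,0,0],0.6],
])

```text
time: 34.05
position: [455.0, 180.0, 16.7]
orientation: [-98.6, 90.0, -158.6]
wrist_force: [0.6, -3.3, -0.9]
grip_width: 0.398
```

```bash
python3 -c "
from h import *
arc(1,2)"
```

```text
C [-1.000e-01  1.498e+02 -4.000e-01]
1 [ 0.    0.   -0.26] 1
2 [ 0.    0.01 -0.52] 2
ang -149.79 r 149.8 Ftan 3.13 F [ 0.6 -3.3 -0.9] z 16.7 t 34.05
```

Emit:
arm_command([
  [[0,0,-0.26],[1,0,0],0.6],
  [[0,0,-0.26],[1,0,0],0.6],
])

```text
time: 34.25
position: [453.9, 182.2, 16.8]
orientation: [-89.4, 90.0, -150.4]
wrist_force: [0.3, -4.0, -1.3]
grip_width: 0.404
```

Emit:
arm_command([
  [[0,0,0],[0,0,0],0.6],
])

```text
time: 34.35
position: [453.9, 182.1, 16.8]
orientation: [-97.3, 90.0, -158.3]
wrist_force: [0.6, -5.5, -1.5]
grip_width: 0.4
```

Emit:
arm_command([
  [[0,0,0],[0,0,0],0.6],
])

```text
time: 34.45
position: [453.9, 182.1, 16.8]
orientation: [-102.9, 90.0, -163.8]
wrist_force: [0.3, -5.2, -1.2]
grip_width: 0.4
```

Emit:
arm_command([
  [[0,0,-0.26],[1,0,0],0.6],
  [[0,0,-0.52],[2,0,0],0.6],
  [[0,0,-0.52],[2,0,0],0.6],
])

```text
time: 34.75
position: [451.6, 186.5, 16.9]
orientation: [-30.7, 90.0, -93.6]
wrist_force: [1.0, -4.7, -1.8]
grip_width: 0.401
```

Emit:
arm_command([
  [[0,0,0],[0,0,0],0.6],
])

```text
time: 34.85
position: [451.7, 186.5, 16.9]
orientation: [-22.1, 90.0, -85.1]
wrist_force: [0.6, -5.6, -0.6]
grip_width: 0.398
```

Emit:
arm_command([
  [[0,0,0],[0,0,0],0.6],
])

```text
time: 34.95
position: [451.7, 186.4, 16.9]
orientation: [-31.1, 90.0, -94.0]
wrist_force: [0.3, -5.3, -0.9]
grip_width: 0.402
```

Emit:
arm_command([
  [[0,0,-0.26],[1,0,0],0.6],
  [[0,0,-0.4],[1.5,0,0],0.6],
  [[0,0,-0.4],[1.5,0,0],0.6],
])

```text
time: 35.25
position: [450.1, 189.9, 17.0]
orientation: [2.9, 89.9, -61.5]
wrist_force: [1.3, -6.0, -1.0]
grip_width: 0.4
```

Emit:
arm_command([
  [[0,0,0],[0,0,0],0.6],
])

```text
time: 35.35
position: [450.1, 189.9, 17.0]
orientation: [0.9, 89.9, -63.5]
wrist_force: [1.6, -5.8, -0.8]
grip_width: 0.401
```

```bash
python3 -c "
from h import *
arc(1,2)
grab('wrist','w21'); 
birdseye('w21',410,620,130,300,33,3.5,'be21')
arc(1,0)"
```

```text
C [  0.  149.5  -1.1]
1 [ 0.    0.   -0.26] 1
2 [ 0.    0.01 -0.52] 2
ang -154.0 r 149.5 Ftan 5.86 F [ 1.6 -5.8 -0.8] z 17.0 t 35.35
C [ -0.  149.5  -1.1]
ang -154.0 r 149.5 Ftan 6.17 F [ 1.4 -6.2 -1.9] z 17.0 t 35.4
```

View pics/be21.png

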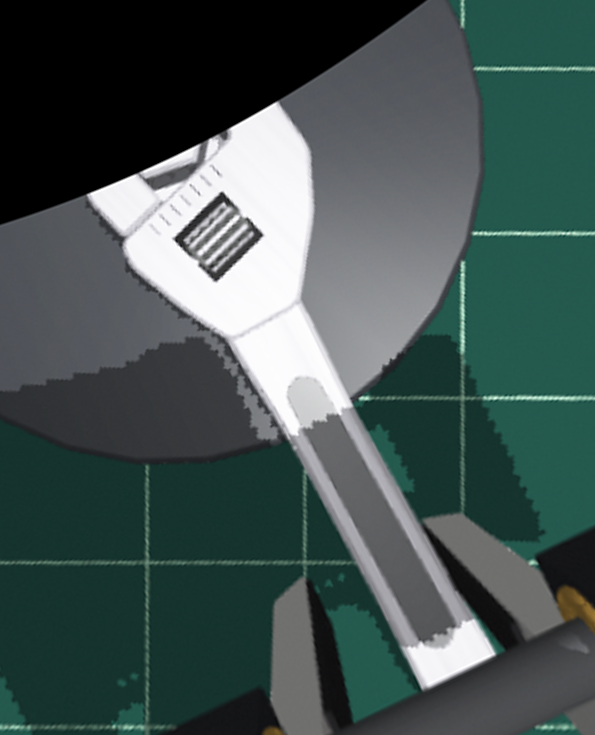

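Emit:
arm_command([
  [[0,0,-0.2],[0.8,0,0],0.6],
  [[0,0,-0.36],[1.4,0,0],0.6],
  [[0,0,-0.36],[1.4,0,0],0.6],
])

```text
time: 35.7
position: [448.7, 193.1, 17.0]
orientation: [15.7, 89.9, -50.1]
wrist_force: [1.2, -5.4, -1.0]
grip_width: 0.4
```

Emit:
arm_command([
  [[0,0,0],[0,0,0],0.6],
])

```text
time: 35.8
position: [448.8, 193.1, 17.1]
orientation: [20.0, 89.9, -45.8]
wrist_force: [0.7, -5.8, -1.8]
grip_width: 0.401
```

```bash
python3 -c "
from h import *
arc(1,0)"
```

```text
C [ 1.000e-01  1.493e+02 -1.200e+00]
ang -155.35 r 149.4 Ftan 5.6 F [ 0.7 -5.8 -1.8] z 17.1 t 35.8
```

Emit:
arm_command([
  [[0,0,0],[0,0,0],0.6],
])

```text
time: 35.9
position: [448.7, 193.1, 17.0]
orientation: [16.0, 89.9, -49.8]
wrist_force: [1.5, -5.7, -2.3]
grip_width: 0.402
```

Emit:
arm_command([
  [[0,0,0],[0,0,0],0.6],
])

```text
time: 36.0
position: [448.7, 193.1, 17.0]
orientation: [18.6, 89.9, -47.2]
wrist_force: [1.4, -6.4, -1.5]
grip_width: 0.399
```

```bash
python3 -c "
from h import *
arc(1,0)
for i in range(3):
    optics.read_camera('top'); s=monitor.read_state(); print(s['wrist_force'].round(1),s['torque'].round(2))
grab('top','t22')
im=birdseye('t22',380,660,120,360,33,2.5,'bt22',fish=False)"
```

```text
C [ 1.000e-01  1.494e+02 -1.300e+00]
ang -155.34 r 149.4 Ftan 6.44 F [ 1.4 -6.4 -1.5] z 17.0 t 36.0
[ 1.3 -5.4 -2.1] [-1.16 -0.13  0.04]
[ 1.6 -5.5 -0.9] [-1.16 -0.14  0.05]
[ 1.5 -5.9 -1.7] [-1.13 -0.2   0.  ]
```

View pics/bt22.png

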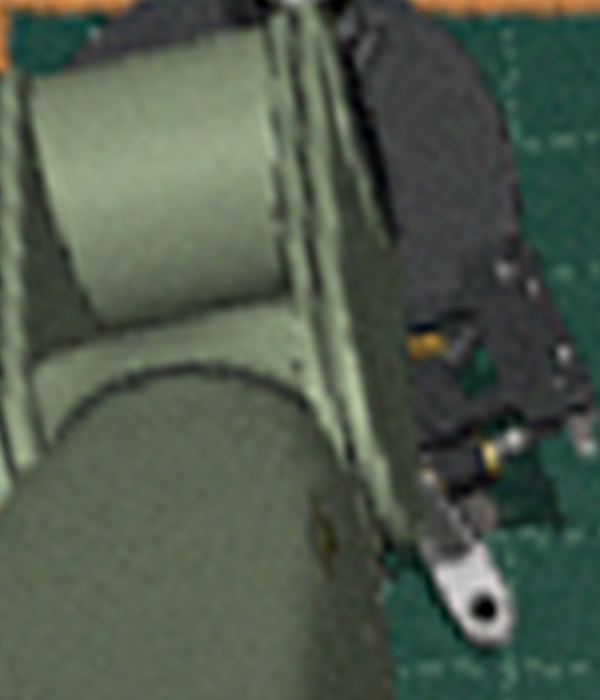

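```bash
python3 - <<'E'
from h import *
grab('wrist','w22'); arc(1,0)
for t in ('w19','w20','w21','w22'):
    # handle side edges in rectified plane of handle top (z 32.8)
    im=birdseye(t,380,640,40,300,32.8,4); g=im.astype(int)
    m=((g.max(2)-g.min(2)<32)&(g.max(2)>60)).astype(np.uint8)
    # worm window: dark blob near radius 37 of bolt, use its position angle
    p,d,c=load(t)
    yy=300-(np.arange(g.shape[1])+.5)/4; xx=640-(np.arange(g.shape[0])+.5)/4
    X,Y=np.meshgrid(xx,yy,indexing='ij'); rr=np.hypot(X-584.5,Y-255.4); 
    b=cv2.cvtColor(im,cv2.COLOR_BGR2GRAY)
    k=(rr>26)&(rr<52)&(b<70); 
    # restrict around head: angle near TCP dir
    an=np.degrees(np.arctan2(Y-255.4,X-584.5)); 
    n,l,st,ce=cv2.connectedComponentsWithStats(cv2.morphologyEx((b<75).astype(np.uint8),cv2.MORPH_CLOSE,np.ones((9,9))))
    for i in range(1,n):
        if 800<st[i,4]<8000:
            cx,cy=ce[i]; x=640-cy/4;y=300-cx/4; r=np.hypot(x-584.5,y-255.4)
            if 28<r<48: 
                rect=cv2.minAreaRect(np.argwhere(l==i)[:,::-1].astype(np.float32)); print(t,'worm',round(x,1),round(y,1),'r',round(r,1),'ang',round(np.degrees(np.arctan2(y-255.4,x-584.5)),2),rect[1],round(rect[2],1))
E
```

```text
C [  0.  149.4  -1.3]
ang -155.33 r 149.4 Ftan 5.35 F [ 0.4 -5.7 -1.3] z 17.0 t 36.25
w19 worm 577.6 218.9 r 37.1 ang -100.65 (76.86699676513672, 68.54541015625) 86.1
w20 worm 568.0 228.3 r 31.7 ang -121.29 (28.800559997558594, 76.74186706542969) 10.3
w20 worm 566.7 217.8 r 41.6 ang -115.38 (32.10993576049805, 76.11575317382812) 10.3
w21 worm 547.1 233.7 r 43.3 ang -149.96 (25.165273666381836, 76.44699096679688) 42.8
w22 worm 546.5 234.8 r 43.2 ang -151.57 (29.32044792175293, 75.02961730957031) 50.2
```

Emit:
arm_command([
  [[0,0,0.3],[0,0,0],0.5],
  [[0,0,0.6],[0,0,0],0.3],
  [[0,0,0.9],[0,0,0],0.25],
  [[0,0,0.9],[0,0,0],0.25],
  [[-1.5,0,0.9],[0,0,0],0.25],
  [[-4,0,0.9],[0,0,0],0.25],
  [[-7,0,0.9],[0,0,0],0.25],
])

```text
time: 36.95
position: [450.4, 185.5, 86.6]
orientation: [-117.5, 89.8, 176.6]
wrist_force: [-0.0, -0.6, 0.3]
grip_width: 0.753
```

```bash
python3 -c "
from h import *
arc(1,0)
delta((512,180,130),-62)"
```

```text
C [ -0.5 150.9  -9. ]
ang -152.45 r 151.2 Ftan 0.54 F [-0.  -0.6  0.3] z 86.6 t 36.95
t 36.95 pos [450.4 185.5  86.6] z -65.9 shift cm [-4.36  5.38  3.01] turn [-3.9 -0.1  0.2] F [-0.  -0.6  0.3] q [ 12.   9. 107.   0.  64.  78.] gw 0.753
```

```bash
python3 -c "
from h import *
delta((515,222,90),-65.9)"
```

```text
t 36.95 pos [450.4 185.5  86.6] z -65.9 shift cm [-0.36  7.39 -0.69] turn [ 0.  -0.1  0.2] F [-0.  -0.6  0.3] q [ 12.   9. 107.   0.  64.  78.] gw 0.753
```

Emit:
arm_command([
  [[-0.4,3,0],[0,0,0],0.25],
  [[-0.4,7.2,0],[0,0,0],0.25],
  [[-0.4,7.2,0],[0,0,0],0.25],
  [[-0.4,7.2,0],[0,0,0],0.25],
])

```text
time: 37.35
position: [517.4, 215.1, 90.4]
orientation: [-119.0, 89.9, 175.2]
wrist_force: [-0.9, 0.2, -0.2]
grip_width: 0.75
```

```bash
python3 - <<'E'
from h import *
grab('wrist','w23'); 
im=birdseye('w23',535,635,205,305,34.8,7,'be23')
E
```

```text
(no output)
```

View pics/be23.png

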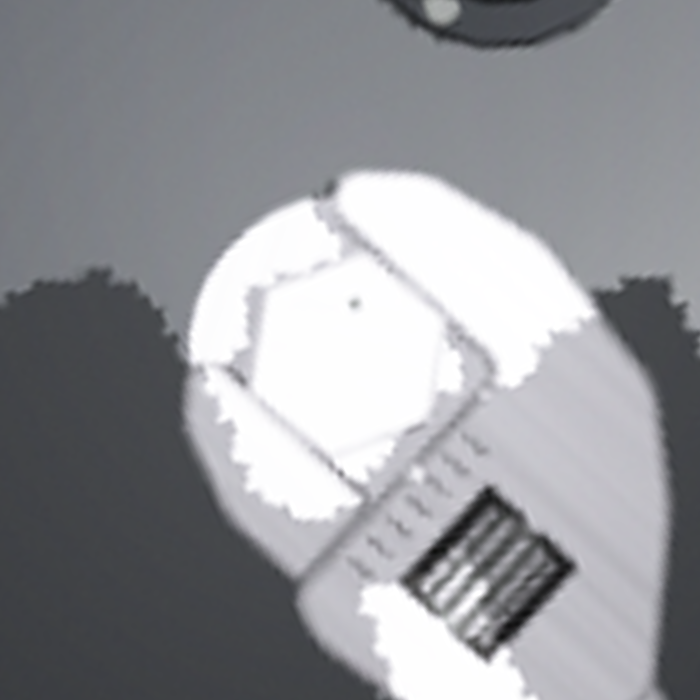

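Emit:
arm_command([
  [[-3,0,0],[0,0,0],0.25],
  [[-5,0,0],[0,0,0],0.25],
  [[-5,0,0],[0,0,0],0.25],
  [[-5,0,0],[0,0,0],0.25],
  [[-5,0,0],[0,0,0],0.25],
])

```text
time: 37.9
position: [516.0, 214.4, 139.4]
orientation: [-102.4, 89.8, -168.3]
wrist_force: [0.6, 0.6, 0.5]
grip_width: 0.753
```

```bash
python3 - <<'E'
from h import *
grab('wrist','w24'); 
im=birdseye('w24',525,645,185,305,34.8,6,'be24')
p,P=pts3('w24')
def near(x,y,r): 
    d=np.hypot(P[...,0]-x,P[...,1]-y); return np.nanmedian(P[...,2][d<r]).round(1)
print('head',near(600,238,4),near(566,268,4),'body',near(572,232,3),'bolt',near(584.5,255.4,6),'foot',near(560,300,5))
E
```

```text
head 34.7 34.6 body 34.8 bolt 34.2 foot 19.7
```

View pics/be24.png

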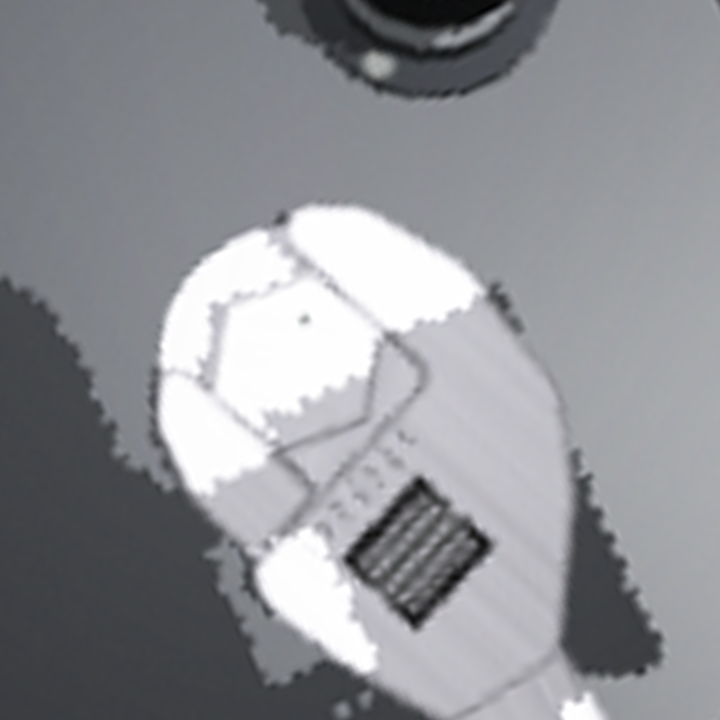

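View pics/w24.png

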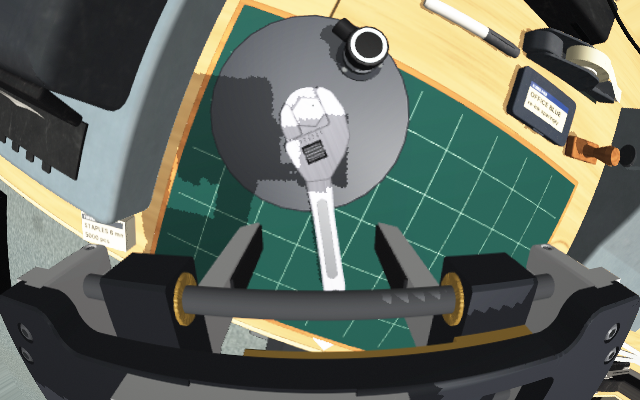

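```bash
python3 -c "
from h import *
print(workorder.finish_job())"
```

```text
the job is handed in; nothing more can be done
None
```

I laid the wrench over the bolt head, closed the jaws with nine light worm strokes, and swung the handle clockwise until the bolt seated and was drawn up. I then let go, backed the arm clear and handed the job in at about 38 s. It gave no verdict.

**Worm:** I pressed with at most about 15 N, and the drag rose to about 9.6 N on the last stroke. From the pictures the gap closed by about 4.4 mm, which leaves it near 27.6 mm.

**Last checks:**
- The wrench lies flat: the head top reads 34.6–34.8 mm at three points and the foot 19.7 mm.
- The hex is snug and parallel between the jaws, about 2 mm or less off the wrench's origin.
- Nothing touches the robot, and the wrist force is about zero. I saw no other item on the counter moved, though I did not measure them against the start.

**One disagreement on the tightness:**
- **By force:** The handle force levelled off at about 5.7–6 N at 150 mm, roughly 0.87 N m. Taking off the wrench's drag on the foot leaves about 0.7 N m on the bolt, a little under the 0.9 asked for.
- **By angle:** The swing and the roughly 7 degree spring-back suggest a larger peak twist, possibly close to the 0.17 limit. That reading includes play between jaws and head and is good only to about 2 degrees.
- **What I did:** I trusted the force and stopped there. I had no direct reading of the bolt's twist or of the jaw joint.

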